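# Lock the grind setting of the incense mill

## Task

The mill's grind is already set: lock it there. Swing the knurled lock ring's lever clockwise (seen from above) towards the setting arm until the ring just comes up against its seat, then hold the setting arm still and nip the ring tight by squeezing the two upright posts together, firmly but not forcing the light levers. The setting arm must not creep by even half a scale division; let go at the end and leave everything else on the table where it is.

Things in the scene. Friction and masses are not known exactly. Their poses are not given: they have to be found in the camera images.
- mill: grey electric incense mill fixed on the table, hopper taken off. Origin on the table under the barrel's upright axis, z up; front with the chute faces -x. Body 190 x 128 mm, 146 mm high; on it a round aluminium chamber, 116 mm across, top at 186 mm, with scale lines 5 degrees apart (7 mm at the setting post). Above 233 mm all is free but for the two posts, tops at 270 mm
- barrel_axis (a point): a point on the upright axis of barrel and lock ring, 230 mm above the table. The steel threaded barrel, 68 mm across, rises from the chamber to 233 mm
- setting_post (a point): upright round steel post, 12 mm across, on the end of the barrel's flat setting arm, 80 mm from the barrel's axis on the mill's front side; a pointer nose lies beyond it. The point is on the post's axis 20 mm below its top (top at 270 mm, arm at 225 mm). Only friction holds arm and barrel: about 5 N sideways at the post shifts them
- ring_post (a point): upright round steel post, 12 mm across, on the end of the lock ring's round rod lever, also 80 mm from the barrel's axis, 0.9 to 1.7 rad anticlockwise of the setting post at first. The point is on the post's axis 20 mm below its top (top at 270 mm, rod at 200 mm)
- lock_ring: dark knurled ring round the barrel's foot, 94 mm across, 190 to 204 mm high; origin as the mill's. Loose, it turns with under 2 N at its post. It meets its seat 0.27 to 0.69 rad (21 to 54 mm between the posts' axes) short of the setting post; where exactly must be felt. Pushed on alone from there with over 5 N it drags the barrel along. Its lever bends above 45 N
- ring_seat (a joint): how far the ring has been wedged into the spring washer on its seat, rad: 0 until then, 0.03 or more is tight, 0.08 flat (6 mm further at the ring post). Wedging starts at about 10 N at the post and ends at 16 N: more than the barrel's friction can hold, so the setting post must be held. A squeeze of 20 to 35 N on both posts does it. It stays when let go
- catch_bowl: empty steel bowl (84 mm across, 48 mm high) under the chute; leave it. Origin under its centre
- hopper: the mill's clear plastic hopper with black cap (120 mm across, 133 mm high), standing on the table; leave it. Origin under its centre
- honey_jar: amber glass jar with steel lid (68 mm across, 85 mm high); leave it. Origin under its centre
- treasure_vase: white vase with blue foot band (116 mm across, 170 mm high); leave it. Origin under its centre
- bowl_chips: steel bowl of wood chips (110 mm across, 60 mm high); leave it. Origin under its centre
- bowl_bark: steel bowl of dark wood pieces (110 mm across, 60 mm high); leave it. Origin under its centre

How it is judged:
On the way:
1. the ring is wedged tight on its washer, at least 0.03 rad (value of joint ring_seat above 0.03 rad), for 0.2 s.
At the end, for the whole second after the job is handed in: the lock ring is wedged tight (0.03 rad or more into its washer), its post within 58 mm of the setting post, and the setting post within 3.5 mm of where it stood at the start (value of joint ring_seat above 0.03 rad and distance between ring_post and setting_post below 0.058 m and distance of setting_post from where it was at the start of the episode below 0.0035 m); the robot touches nothing.
It fails at once if the setting arm creeps more than 3.5 mm (half a scale division) at its post (distance of setting_post from where it was at the start of the episode above 0.0035 m).
It fails at once if the ring's lever is loaded above 45 N (contact force between the fingers and lock_ring above 45 N).
It fails at once if a bystander is pushed more than 20 mm (distance of any of catch_bowl, hopper, honey_jar, treasure_vase, bowl_chips, bowl_bark from where it was at the start of the episode above 0.02 m).
It also fails if it takes over 62 s, if anything falls off the work surface, if the arm or the gripper's body presses on something with over 40 N, if the wrist force passes 120 N, or if a joint passes its speed limit or range.

## Robot

A 6-joint arm with a two-finger parallel gripper is mounted at the origin on the work surface. World frame = base frame: x ahead of the robot, y to its left, z up, the work surface at z = 0. Lengths are in m, angles in rad, forces in N, time in s.
With the tool pointing down it reaches from about 0.25 to 0.775 m from the base axis. Payload 8.9 kg.
Tool frame: the origin (TCP) lies between the finger pads; the fingertips stand 11 mm ahead of it and the grasp point (between the pads) lies 8 mm behind it; y points along the fingers, x is the direction in which the jaws open and shut, and the axes are right-handed (so a half turn about y gives the same grasp; the last joint's range is limited). The gripper opens to 85 mm and grips with 20 to 120 N. Pads are 22 mm wide; open, the fingers measure 114 mm over their backs; the gripper's body (76 mm by 85 mm) begins 54 mm behind the grasp point. The pads swing forward as they close: fully open they stand 13 mm farther back than shut.
Start: joints at [-1.345, 0.291, -0.153, 1.127, 0, 1.431], TCP at [0.187, -0.49, 0.206] pointing down, gripper open.
Joint ranges: [-2.52, 2.52], [-0.91, 1.74], [-1.3, 1.37], [-1.96, 2.02], [-1.52, 1.47], [-3.14, 3.14]. Speed limits (rad/s): [2.22, 2.22, 2.79, 3.14, 3.14, 3.14].

## Interface

Orientations are given as a unit quaternion [w, x, y, z].
In Python, from cell import observe, viewer, job, finder gives the robot as it stands.
- The arm moves only by the tool step_arm, never from a script. Its argument "series" is a list that holds one entry, the list of rows, each a list of 7 numbers: the shift along the tool's x, y, z in mm, then the turn, a rotation vector about the tool's x, y, z in rad, then the finger opening in mm, from 0 to 85.4. A call has 1 to 5 rows; each row is the pose to reach, as a shift and turn from the pose commanded when the call began, along the tool's axes at that moment; what a row does not reach only later rows make up. A row lasts 1/8 s, in which the tool goes at most 62.5 mm and 10.7 degrees, less where a joint would pass 70% of its speed; a pose out of reach is approached as far as the arm can. A call with a gripper value outside its range is refused whole. The fingers move at their own pace and stop on an object; "force" is the grip in N (left out, the last holds). Time passes only in rows, so rows that repeat a pose let the fingers close. It gives the time, the measured TCP pose, the force and the opening at its end, in the units of the state.
- observe(): the state, without advancing time (a new reading comes with each control period).
- viewer.get_image(name): name is "side" or "top" or "wrist"; returns the picture (480x640x3 uint8, blue, green, red); there is no depth.
- viewer.calibration(name): a dict with "K" (3x3 intrinsics, pixels), "rvec" (rotation vector, rad) and "tvec" (3), from world to camera coordinates, as OpenCV has them. Camera axes: x right, y down, z forward; pixel columns grow to the right and rows downward; lengths in m; the calibration is good to about 2 mm. A picture is of the moment at which its call begins: read the wrist's pose just before it. calibration takes no time and is no camera call; for the wrist camera it gives the pose at the moment of the call.
- job.hand_in(): hands the job in, once; it reports no verdict.
Trained networks look in the newest picture that a camera, given by its name, has taken for a name from the list of things; names that differ only in an ending like _2 or _b are one class to them, and where a whole thing is asked for, a point or a joint stands for the part that bears it (a point fixed in the world has none). Each returns a list of dicts, best first, with "confidence" (0 to 1); they miss things now and then, are a little off and sometimes report something else, mostly with a low value. They report only what shows in the picture. A call takes as long as a camera call.
- finder.regions_of(camera, target): "mask" (480x640 bool, what is visible of it) and "bbox" ([left, top, right, bottom] in pixels, round what is visible of it).
The state is a dict: "time_s": time; "qpos": joint angles; "joint_vel": joint speeds; "joint_efforts": joint torques, N m; "eef_pos": TCP position; "eef_rot": TCP orientation; "force": force on the tool from outside, world axes, zero at the start; "torque": the same for the moment, N m; "opening": opening from 0.0 (shut) to 1.0 (fully open).
Only numpy, scipy, OpenCV 4.12 (cv2) and the standard library are available. Lean on these libraries where they do the work, as an engineer would, in place of code of your own. Each camera call takes 0.05 s, during which the arm holds its last target.

## Working session

There is one attempt and no reset: what is moved stays moved. The work goes in short steps, Python scripts to look and compute and a tool call to move; the robot and the scene stay as the last step left them, time stands still between calls to the robot, and variables do not carry over. Pictures are saved under pics/ and viewed, and the job is handed in when it is done.

Besides the shell and the picture viewer there is one more tool, called after "Request:" by a JSON object that holds its "method" and its "body". step_arm: Moves the arm, as the interface text tells. Its arguments: {"type":"object","properties":{"series":{"type":"array","items":{"type":"array","items":{"type":"array","items":{"type":"number"}}}},"force":{"type":"number"}},"required":["series"]}

```bash
ls; mkdir -p pics; python3 - <<'E'
from cell import observe, viewer
import cv2
print(observe())
for n in ["side","top","wrist"]:
    im=viewer.get_image(n); cv2.imwrite(f"pics/a_{n}.png",im)
    c=viewer.calibration(n); print(n,c)
E
```

```text
pics
{'time_s': 0.0, 'qpos': array([-1.34529907e+00,  2.91257979e-01, -1.54088554e-01,  1.12669036e+00,
       -4.99048553e-06,  1.43151507e+00]), 'joint_vel': array([ 0.00072587,  0.00037957,  0.000809  , -0.00039254, -0.00137751,
        0.00026157]), 'joint_efforts': array([ 6.82141626e-05, -5.37144542e+01,  3.31373584e+01,  1.58692285e-02,
        3.98188388e-05,  5.72329938e-06]), 'eef_pos': array([ 0.18720077, -0.49001583,  0.205858  ]), 'eef_rot': array([ 0.5826915 , -0.58210113,  0.40134104, -0.40069222]), 'force': array([-0.25469442,  1.42568951, -0.11216595]), 'torque': array([-0.03852503,  0.00923443, -0.05118437]), 'opening': 1.0003800748558138}
side {'K': array([[541.76585402,   0.        , 317.16161787],
       [  0.        , 541.76585402, 243.26062141],
       [  0.        ,   0.        ,   1.        ]]), 'rvec': array([ 1.65297081,  2.41144788, -0.40138191]), 'tvec': array([ 0.20504328, -0.42995866,  1.69035894])}
top {'K': array([[604.51008014,   0.        , 317.00072293],
       [  0.        , 604.51008014, 249.380106  ],
       [  0.        ,   0.        ,   1.        ]]), 'rvec': array([ 2.09843875, -2.12674204,  0.19821197]), 'tvec': array([0.02504473, 0.60287431, 1.33943367])}
wrist {'K': array([[404.24118906,   0.        , 323.82072654],
       [  0.        , 404.24118906, 235.94188677],
       [  0.        ,   0.        ,   1.        ]]), 'rvec': array([-2.35894899,  1.6240322 ,  0.26765008]), 'tvec': array([-0.52417486, -0.04063001,  0.382039  ])}
```

View pics/a_top.png

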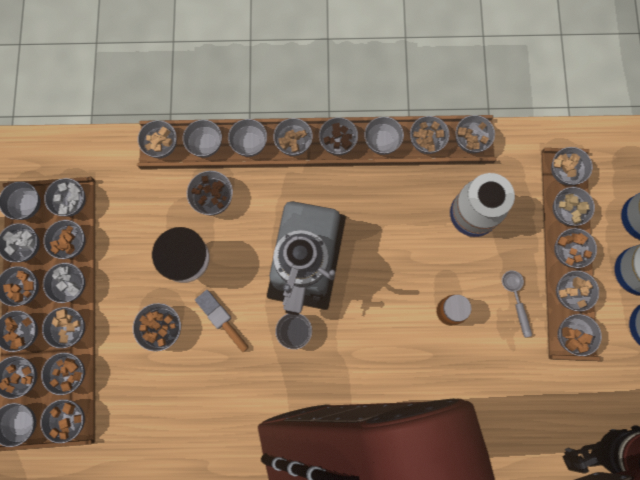

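View pics/a_side.png

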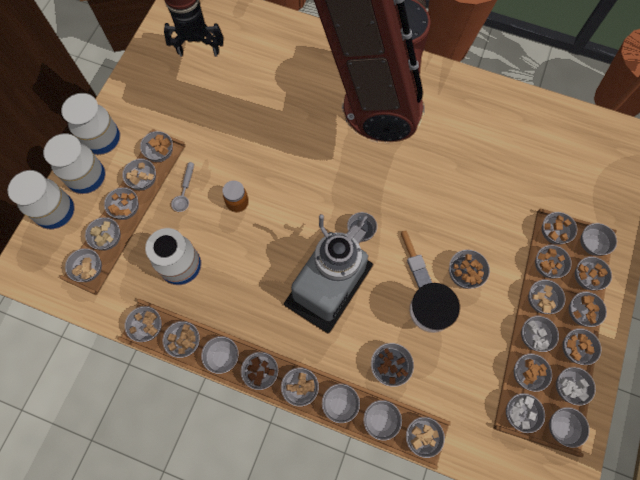

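```bash
python3 - <<'E'
from cell import observe, viewer, finder
import cv2
for n in ["top","side"]:
  im=viewer.get_image(n)
  for t in ["mill","barrel_axis","setting_post","ring_post","lock_ring"]:
    try: r=finder.regions_of(n,t)
    except Exception as e: print(t,e); continue
    for d in r[:2]: print(n,t,d["confidence"],d["bbox"],int(d["mask"].sum()))
print(observe()["time_s"])
E
```

```text
top mill 0.74 [265.5, 197.4, 349.1, 314.3] 6671
top mill 0.39 [189.5, 169.0, 235.6, 217.0] 1684
top barrel_axis 0.89 [277.5, 234.2, 336.6, 300.2] 2027
top setting_post 0.67 [277.5, 235.6, 337.5, 303.0] 1968
top ring_post 0.59 [279.1, 231.4, 336.1, 279.3] 762
top ring_post 0.21 [131.2, 304.3, 179.6, 353.5] 1857
top lock_ring 0.68 [279.0, 233.8, 336.7, 280.8] 814
side mill 0.69 [286.8, 214.9, 371.0, 335.5] 5709
side barrel_axis 0.84 [315.4, 214.9, 364.3, 275.3] 1380
side setting_post 0.83 [319.6, 213.2, 365.7, 268.6] 1373
side setting_post 0.37 [317.5, 216.2, 357.0, 270.7] 590
side ring_post 0.91 [319.9, 215.2, 357.3, 274.2] 585
side ring_post 0.64 [285.8, 214.2, 373.6, 334.5] 5573
side lock_ring 0.84 [318.3, 214.8, 357.4, 269.9] 529
0.75
```

```bash
python3 - <<'E'
import cv2
a=cv2.imread("pics/a_top.png")[190:350,240:360]; b=cv2.imread("pics/a_side.png")[205:305,280:400]
cv2.imwrite("pics/b1.png",cv2.resize(a,None,fx=3.7,fy=3.7,interpolation=cv2.INTER_CUBIC))
cv2.imwrite("pics/b2.png",cv2.resize(b,None,fx=6,fy=6,interpolation=cv2.INTER_CUBIC))
E
```

```text
(no output)
```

View pics/b1.png

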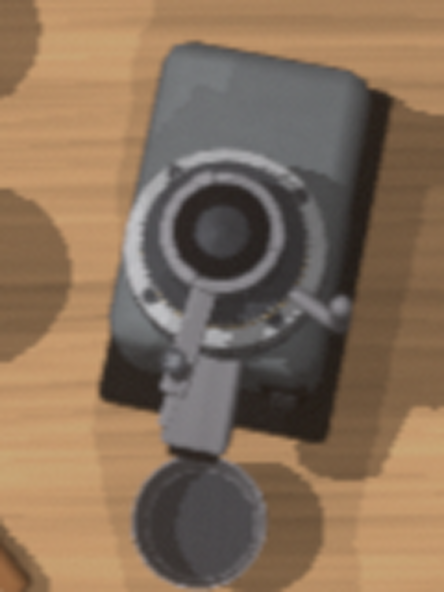

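View pics/b2.png

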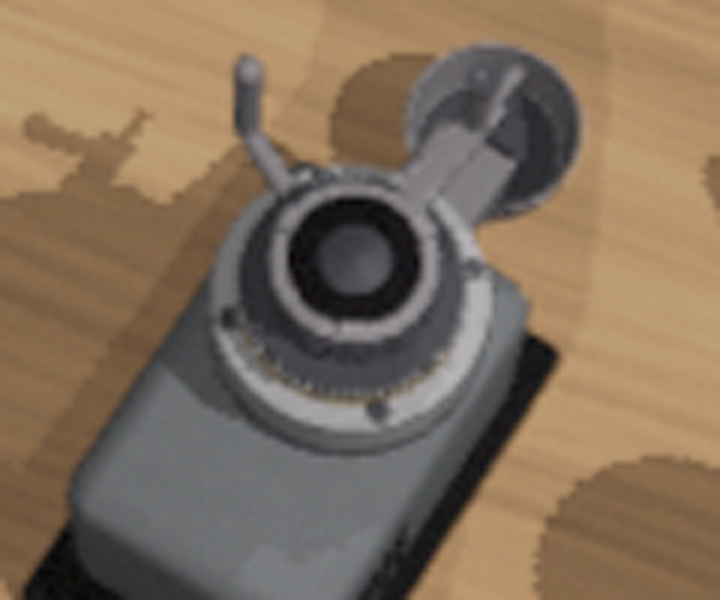

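View pics/a_wrist.png

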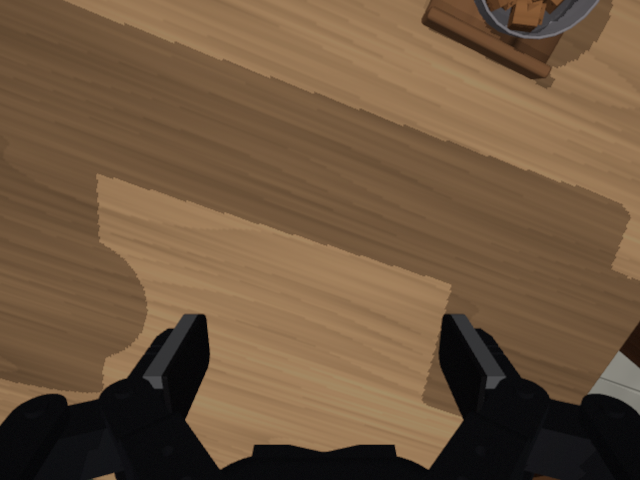

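```bash
cat > h.py <<'E'
import numpy as np, cv2
from scipy.spatial.transform import Rotation as R
def cal(c):
    return c["K"],cv2.Rodrigues(np.array(c["rvec"]))[0],np.array(c["tvec"])
def ray(c,uv):
    K,Rm,t=cal(c); d=Rm.T@np.linalg.inv(K)@np.array([uv[0],uv[1],1.]); return -Rm.T@t,d
def atz(c,uv,z):
    o,d=ray(c,uv); return o+d*(z-o[2])/d[2]
def proj(c,p):
    K,Rm,t=cal(c); q=K@(Rm@np.array(p)+t); return q[:2]/q[2]
def tri(c1,u1,c2,u2):
    o1,d1=ray(c1,u1);o2,d2=ray(c2,u2)
    d1/=np.linalg.norm(d1);d2/=np.linalg.norm(d2)
    s=np.linalg.lstsq(np.c_[d1,-d2],o2-o1,rcond=None)[0]
    a=o1+d1*s[0];b=o2+d2*s[1];return (a+b)/2,np.linalg.norm(a-b)
E
python3 - <<'E'
from h import *; from cell import viewer
T=viewer.calibration("top");S=viewer.calibration("side")
t=lambda x,y:(240+x/3.7-.4,190+y/3.7-.4); s=lambda x,y:(280+x/6-.4,205+y/6-.4)
print("ring",tri(T,t(342,304),S,s(250,68)),atz(T,t(342,304),.27),atz(S,s(250,68),.27))
print("barrel",tri(T,t(222,232),S,s(354,258)),atz(T,t(222,232),.233),atz(S,s(354,258),.233))
for a in [(480,75),(518,72)]: print("set",tri(T,t(176,362),S,s(*a)),atz(S,s(*a),.27),atz(T,t(176,362),.27))
E
```

```text
ring (array([ 0.51681545, -0.0124489 ,  0.26438173]), np.float64(0.0028071437150867795)) [ 0.51621722 -0.01373407  0.27      ] [ 0.51867711 -0.01031809  0.27      ]
barrel (array([0.56389257, 0.05133604, 0.22756931]), np.float64(0.0011400444404962814)) [0.56295381 0.05056848 0.233     ] [0.56556262 0.0523196  0.233     ]
set (array([0.48718623, 0.07433307, 0.26584261]), np.float64(0.0008369262253250103)) [0.48877426 0.07499806 0.27      ] [0.48670917 0.07367465 0.27      ]
set (array([0.48486396, 0.08108946, 0.2725744 ]), np.float64(0.015422841868301352)) [0.48217829 0.08850147 0.27      ] [0.48670917 0.07367465 0.27      ]
```

```bash
cat >> h.py <<'E'
B=np.array([0.564,0.0513]); SETA=np.radians(163.3)
def pose(o): 
    q=o["eef_rot"]; return np.array(o["eef_pos"]),R.from_quat([q[1],q[2],q[3],q[0]])
def down(jaw_deg):
    # tool z down, tool x at angle jaw_deg in world
    a=np.radians(jaw_deg); x=np.array([np.cos(a),np.sin(a),0]); z=np.array([0,0,-1.]); y=np.cross(z,x)
    return R.from_matrix(np.c_[x,y,z])
def delta(o,p,Rt):
    p0,R0=pose(o); s=R0.inv().apply(np.array(p)-p0)*1000; w=(R0.inv()*Rt).as_rotvec()
    return np.round(s,1),np.round(w,3)
E
python3 - <<'E'
from h import *; from cell import observe
o=observe(); p,r=pose(o); print(p,r.as_matrix().round(3),o["force"],o["time_s"])
M=r.as_matrix(); print(np.degrees(np.arctan2(M[1,0],M[0,0])))
phi=233.4
for dphi in (0,): 
  a=np.radians(phi); tang=np.array([-np.sin(a),np.cos(a)])
  c=B+80e-3*np.array([np.cos(a),np.sin(a)])+tang*0.032
  print(c, "tangent deg",np.degrees(np.arctan2(tang[1],tang[0])))
  for j in (phi+90,phi-90):
    print(j,delta(o,[c[0],c[1],.30],down(j)))
E
```

```text
[ 0.18730419 -0.4904511   0.20640447] [[ 0.357 -0.     0.934]
 [-0.934  0.     0.357]
 [-0.    -1.    -0.   ]] [ 1.07170438  0.1841768  -0.24879805] 0.75
-69.0968856109292
[ 0.54199217 -0.03200459] tangent deg -36.60000000000002
323.4 (array([-301.7,  -93.6,  494.9]), array([-1.525, -0.444, -0.444]))
143.4 (array([-301.7,  -93.6,  494.9]), array([-0.554,  1.9  ,  1.9  ]))
```

```bash
python3 - <<'E'
s=open("h.py").read()
s=s.replace("z=np.array([0,0,-1.]); y=np.cross(z,x)","y=np.array([0,0,-1.]); z=np.cross(x,y)")
open("h.py","w").write(s)
E
python3 - <<'E'
from h import *; from cell import observe
o=observe()
c=[0.542,-0.032]
for j in (-36.6,143.4): print(j,delta(o,[*c,.32],down(j)))
E
```

```text
-36.6 (array([-301.7, -113.6,  494.9]), array([-0.   , -0.567, -0.   ]))
143.4 (array([-301.7, -113.6,  494.9]), array([ 0.   ,  2.574, -0.   ]))
```

Request:
{"method": "step_arm", "body": {"series": [[[0, -60, 0, 0, 0, 0, 0], [0, -114, 0, 0, 0.2, 0, 0], [-60, -114, 60, 0, 0.4, 0, 0], [-100, -114, 120, 0, 0.58, 0, 0], [-130, -114, 180, 0, 0.77, 0, 0]]], "force": 25}}

```text
time_s: 1.38
eef_pos: [0.2796, -0.3411, 0.3208]
eef_rot: [-0.404, 0.404, -0.58, 0.58]
force: [0.6, 0.8, -0.7]
opening: -0.001
```

```bash
python3 - <<'E'
from h import *; from cell import observe
o=observe(); print(pose(o)[0],o["qpos"].round(2),o["opening"],o["time_s"],o["force"])
print(delta(o,[0.542,-0.032,.32],down(143.4)))
E
```

```text
[ 0.27961274 -0.34114255  0.32078221] [-1.05  0.09 -0.11  1.37  0.    2.44] -0.0005647869459440681 1.375 [ 0.59004812  0.81270897 -0.66864481]
(array([-380.9,    0.7,  139.1]), array([-1.000e-03,  1.856e+00, -0.000e+00]))
```

Request:
{"method": "step_arm", "body": {"series": [[[-60, 0, 30, 0, -0.18, 0, 0], [-120, 0, 60, 0, -0.36, 0, 0], [-180, 0, 90, 0, -0.54, 0, 0], [-220, 0, 110, 0, -0.72, 0, 0], [-270, 0, 120, 0, -0.9, 0, 0]]]}}

```text
time_s: 2.0
eef_pos: [0.4853, -0.128, 0.3202]
eef_rot: [0.619, -0.619, 0.342, -0.343]
force: [-0.1, -1.0, 0.1]
opening: 0.001
```

```bash
python3 - <<'E'
from h import *; from cell import observe
o=observe(); print(pose(o)[0],o["qpos"].round(2),o["opening"],o["time_s"],o["force"])
print(delta(o,[0.542,-0.032,.32],down(143.4)))
E
```

```text
[ 0.48531889 -0.12797324  0.32022789] [-0.4   0.21  0.04  1.4   0.    2.18] 0.0005412151387684466 2.0 [-0.06879715 -0.95133533  0.12505859]
(array([-51.3,   0.2,  99. ]), array([-0.   ,  2.769, -0.   ]))
```

Request:
{"method": "step_arm", "body": {"series": [[[0, 0, 0, 0, -0.18, 0, 0], [0, 0, 0, 0, -0.36, 0, 0], [0, 0, 0, 0, -0.54, 0, 0], [0, 0, 0, 0, -0.72, 0, 0], [0, 0, 0, 0, -0.9, 0, 0]]]}}

```text
time_s: 2.62
eef_pos: [0.4838, -0.1296, 0.3205]
eef_rot: [-0.706, 0.706, -0.04, 0.04]
force: [0.0, 0.4, 0.2]
opening: -0.001
```

Request:
{"method": "step_arm", "body": {"series": [[[0, 0, 0, 0, -0.18, 0, 0], [0, 0, 0, 0, -0.36, 0, 0], [0, 0, 0, 0, -0.54, 0, 0], [0, 0, 0, 0, -0.72, 0, 0], [0, 0, 0, 0, -0.9, 0, 0]]]}}

```text
time_s: 3.25
eef_pos: [0.4838, -0.1296, 0.3205]
eef_rot: [-0.653, 0.653, 0.271, -0.271]
force: [-0.9, 0.0, -0.6]
opening: -0.001
```

Request:
{"method": "step_arm", "body": {"series": [[[0, 0, 0, 0, -0.18, 0, 0], [0, 0, 0, 0, -0.36, 0, 0], [0, 0, 0, 0, -0.54, 0, 0], [0, 0, 0, 0, -0.72, 0, 0], [0, 0, 0, 0, -0.9, 0, 0]]]}}

```text
time_s: 3.88
eef_pos: [0.4838, -0.1296, 0.3205]
eef_rot: [-0.47, 0.47, 0.528, -0.528]
force: [-0.2, 0.0, -0.7]
opening: 0.002
```

```bash
python3 - <<'E'
from h import *; from cell import observe
o=observe(); print(pose(o)[0],o["qpos"].round(2),o["opening"],o["time_s"],o["force"])
print(delta(o,[0.542,-0.032,.32],down(143.4)))
E
```

```text
[ 0.48377655 -0.1296019   0.32048606] [-0.41  0.21  0.03  1.4   0.   -0.53] 0.002399663655594345 3.875 [-0.24324305  0.01262181 -0.67874121]
(array([ 90.1,   0.5, -69.2]), array([ 0.   , -0.815, -0.   ]))
```

Request:
{"method": "step_arm", "body": {"series": [[[30, 0, -23, 0, -0.18, 0, 0], [60, 0, -46, 0, -0.36, 0, 0], [90, 0.5, -69, 0, -0.54, 0, 0], [90, 0.5, -69, 0, -0.72, 0, 0], [90, 0.5, -69, 0, -0.815, 0, 0]]]}}

```text
time_s: 4.5
eef_pos: [0.5425, -0.0319, 0.3198]
eef_rot: [0.222, -0.222, -0.671, 0.671]
force: [-0.8, -1.0, 0.7]
opening: 0.003
```

```bash
python3 - <<'E'
from h import *; from cell import observe,viewer
im=viewer.get_image("wrist"); c=viewer.calibration("wrist"); cv2.imwrite("pics/c_wrist.png",im)
im=viewer.get_image("top");cv2.imwrite("pics/c_top.png",cv2.resize(im[190:350,240:360],None,fx=3.7,fy=3.7,interpolation=cv2.INTER_CUBIC))
o=observe(); print(pose(o)[0],o["qpos"].round(2),o["time_s"],o["force"])
print(delta(o,[0.542,-0.032,.25],down(143.4)))
for p in ([.517,-.0125,.27],[.4875,.0743,.27],[.564,.0513,.233]): print(proj(c,p))
E
```

```text
[ 0.54239446 -0.03232914  0.31990323] [-0.19  0.3   0.15  1.42 -0.   -1.12] 4.6 [-0.74158079  0.19318293 -0.33293449]
(array([ 0.5, 69.9, -0. ]), array([-0.   , -0.004,  0.   ]))
[380.45359278 249.94653834]
[498.6799802  329.27533256]
[368.8872355 334.3697634]
```

View pics/c_wrist.png

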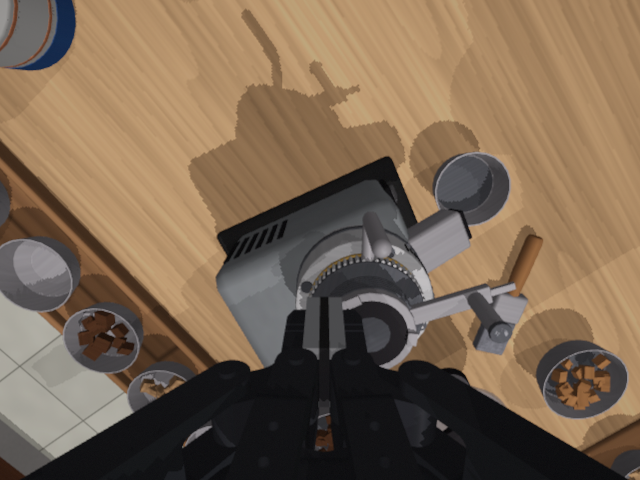

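View pics/c_top.png

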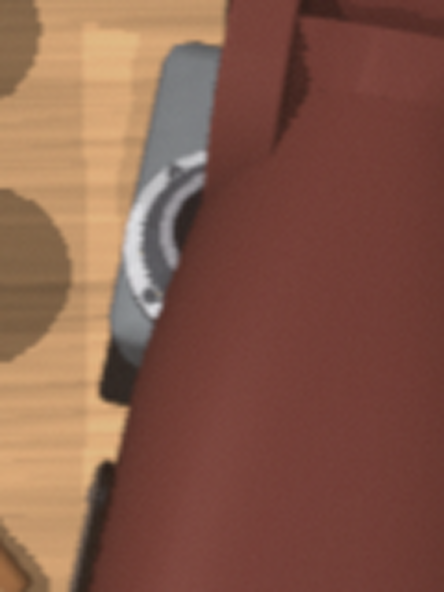

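Request:
{"method": "step_arm", "body": {"series": [[[0, 40, 0, 0, 0, 0, 0], [0, 70, 0, 0, 0, 0, 0], [0, 70, 0, 0, 0, 0, 0]]]}}

```text
time_s: 4.97
eef_pos: [0.5409, -0.0324, 0.2483]
eef_rot: [0.226, -0.223, -0.67, 0.671]
force: [0.3, 0.2, -0.1]
opening: -0.0
```

```bash
python3 - <<'E'
from h import *; from cell import observe,viewer
im=viewer.get_image("wrist"); c=viewer.calibration("wrist"); cv2.imwrite("pics/d_wrist.png",im)
o=observe(); print(pose(o)[0],o["time_s"],o["force"])
for p in ([.517,-.0125,.27],[.4875,.0743,.27]): print(proj(c,p))
p0,R0=pose(o)
# path: angle of the post per step; tool offset d anticlockwise along tangent
def tgt(phi,d):
    a=np.radians(phi); t=np.array([-np.sin(a),np.cos(a)])
    xy=B+.08*np.array([np.cos(a),np.sin(a)])+t*d
    return [*xy,.25],down(phi-90)
for phi in (233.4,231,228,225,222,219,216,213,210,208,206): print(phi,*delta(o,*tgt(phi,.0205)))
E
```

```text
[ 0.54190182 -0.03254398  0.25000388] 5.025 [ 0.40738916 -0.36092217  0.66780303]
[402.63934902 310.16379815]
[562.84691497 411.10657465]
233.4 [11.8  0.  -0.4] [-0.001 -0.007  0.001]
231 [15.1  0.   0.4] [-0.001  0.034  0.001]
228 [19.4  0.   1.2] [-0.001  0.087  0.001]
225 [23.6  0.   1.8] [-0.001  0.139  0.001]
222 [28.   0.   2.2] [-0.001  0.191  0.001]
219 [32.3  0.   2.3] [-0.001  0.244  0.001]
216 [36.6  0.   2.3] [-0.001  0.296  0.001]
213 [40.9  0.1  1.9] [-0.001  0.349  0.001]
210 [45.2  0.1  1.4] [-0.001  0.401  0.001]
208 [48.   0.1  0.9] [-0.001  0.436  0.001]
206 [50.9  0.1  0.4] [-0.001  0.471  0.001]
```

View pics/d_wrist.png

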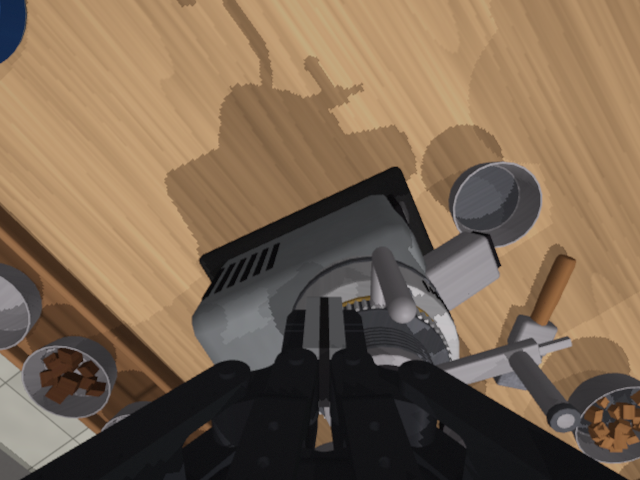

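Request:
{"method": "step_arm", "body": {"series": [[[6, 0, 0, 0, 0, 0, 0], [9, 0, 0, 0, 0, 0, 0], [12, 0, 0, 0, 0, 0, 0], [15, 0, 0.4, 0, 0.035, 0, 0], [19, 0, 1.2, 0, 0.087, 0, 0]]]}}

```text
time_s: 5.65
eef_pos: [0.5263, -0.022, 0.2501]
eef_rot: [-0.254, 0.254, 0.66, -0.66]
force: [0.3, -0.0, 0.9]
opening: -0.002
```

```bash
cat >> h.py <<'E'
def tgt(phi,d,z=.25):
    a=np.radians(phi); t=np.array([-np.sin(a),np.cos(a)])
    xy=B+.08*np.array([np.cos(a),np.sin(a)])+t*d
    return [*xy,z],down(phi-90)
def look(n):
    from cell import viewer
    im=viewer.get_image("wrist"); c=viewer.calibration("wrist"); cv2.imwrite(f"pics/{n}.png",im[:,100:]) ; return im,c
E
python3 - <<'E'
from h import *; from cell import observe,viewer
im,c=look("e_wrist")
o=observe(); print(pose(o)[0],o["time_s"],o["force"])
for phi in (225,222,219,216,213,210,208,206): print(phi,*delta(o,*tgt(phi,.0205)))
E
```

```text
[ 0.52588653 -0.02174097  0.2501253 ] 5.7 [-0.5307041   1.66646451  0.39785069]
225 [4.3 0.1 1.2] [-0.     0.049  0.   ]
222 [8.5 0.1 2. ] [-0.     0.101  0.   ]
219 [12.8  0.1  2.5] [-0.     0.153  0.   ]
216 [17.1  0.1  2.8] [-0.     0.206  0.   ]
213 [21.4  0.1  2.9] [-0.     0.258  0.   ]
210 [25.8  0.1  2.7] [-0.    0.31  0.  ]
208 [28.6  0.1  2.5] [-0.     0.345  0.   ]
206 [31.5  0.1  2.2] [-0.    0.38  0.  ]
```

View pics/e_wrist.png

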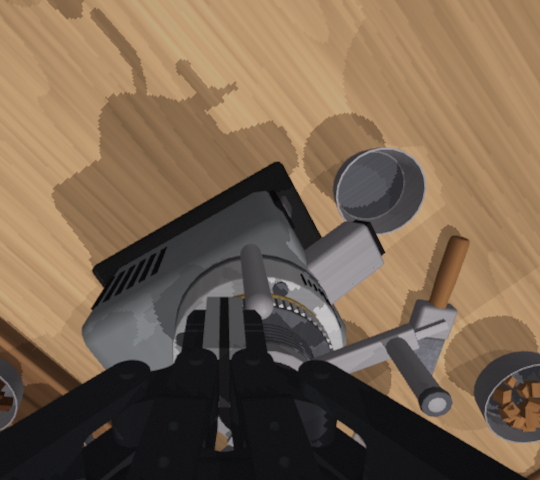

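```bash
python3 - <<'E'
from h import *; from cell import observe,viewer
o=observe(); c=viewer.calibration("wrist"); p,r=pose(o)
for v in ([0,0,0],[0,11,0],[0,-20,0],[14.3,-20,0],[14.3,-20,11],[14.3,-20,-11],[14.3,11,11],[14.3,11,-11]): print(v,proj(c,p+r.apply(np.array(v)/1000)).round(1))
q=atz(c,(360,304),.27); print(q, r.inv().apply(q-p)*1000, np.hypot(*(q[:2]-B)),np.degrees(np.arctan2(*(q[:2]-B)[::-1])))
q=atz(c,(535,402),.27); print(q, np.hypot(*(q[:2]-B)),np.degrees(np.arctan2(*(q[:2]-B)[::-1])))
E
```

```text
[0, 0, 0] [324.7 286.8]
[0, 11, 0] [324.7 276.8]
[0, -20, 0] [324.9 308.1]
[14.3, -20, 0] [359.7 308.1]
[14.3, -20, 11] [360.4 283.7]
[14.3, -20, -11] [358.9 331.4]
[14.3, 11, 11] [354.8 255.6]
[14.3, 11, -11] [353.7 297.2]
[ 0.51401656 -0.01340051  0.27      ] [ 14.39838447 -19.87227163   1.8007002 ] 0.08175879828167822 -127.68736007286344
[0.48789271 0.07687483 0.27      ] 0.08028942532165628 161.42577278616525
```

```bash
python3 - <<'E'
import cv2
a=cv2.imread("pics/e_wrist.png")[220:400,140:380]
cv2.imwrite("pics/e2.png",cv2.resize(a,None,fx=3.3,fy=3.3,interpolation=cv2.INTER_CUBIC))
E
```

```text
(no output)
```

View pics/e2.png

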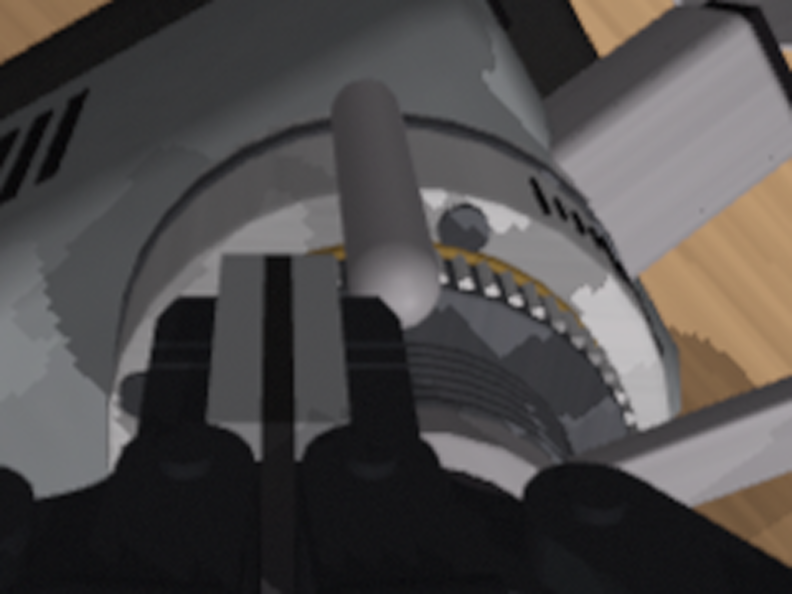

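```bash
python3 - <<'E'
from h import *; from cell import observe,viewer
o=observe(); c=viewer.calibration("wrist"); p,r=pose(o)
K,Rm,t=cal(c); print("cam in tool mm",(r.inv().apply(-Rm.T@t-p)*1000).round(1)); print("axes in tool",(r.as_matrix().T@Rm.T).round(3))
for v in [(42.7,y,z) for y in(-2,-20,-40) for z in(-22,-11,0,11)]: print(v,proj(c,p+r.apply(np.array(v)/1000)).round(0))
E
```

```text
cam in tool mm [  -0.5 -168.1   81.2]
axes in tool [[ 1.    -0.     0.001]
 [-0.001 -0.319  0.948]
 [-0.    -0.948 -0.319]]
(42.7, -2, -22) [415. 331.]
(42.7, -2, -11) [417. 310.]
(42.7, -2, 0) [419. 289.]
(42.7, -2, 11) [421. 266.]
(42.7, -20, -22) [424. 354.]
(42.7, -20, -11) [427. 331.]
(42.7, -20, 0) [429. 308.]
(42.7, -20, 11) [431. 284.]
(42.7, -40, -22) [437. 385.]
(42.7, -40, -11) [440. 360.]
(42.7, -40, 0) [442. 335.]
(42.7, -40, 11) [445. 308.]
```

```bash
python3 - <<'E'
import cv2
a=cv2.imread("pics/a_wrist.png")[280:480,340:640]
cv2.imwrite("pics/a3.png",cv2.resize(a,None,fx=2.6,fy=2.6,interpolation=cv2.INTER_CUBIC))
E
```

```text
(no output)
```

View pics/a3.png

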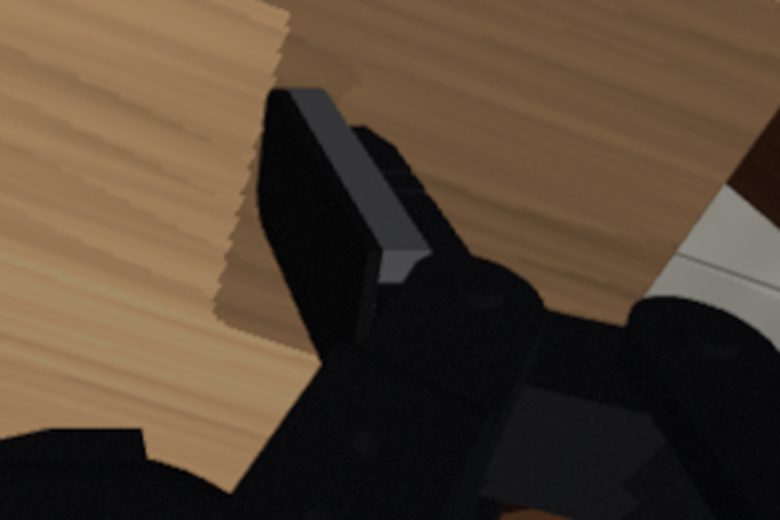

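```bash
python3 - <<'E'
from h import *; from cell import observe,viewer
im=viewer.get_image("side"); c=viewer.calibration("side"); o=observe(); p,r=pose(o)
x0,y0=270,130
a=cv2.resize(im[y0:y0+150,x0:x0+150],None,fx=4,fy=4,interpolation=cv2.INTER_CUBIC)
for y,col in ((11,(0,0,255)),(-8,(0,255,0)),(-30,(255,0,0))):
    q=proj(c,p+r.apply([0,y/1000,0])); print(y,q)
    cv2.circle(a,tuple(int((q[i]-(x0,y0)[i]+.5)*4) for i in(0,1)),4,col,-1)
cv2.imwrite("pics/f.png",a)
E
```

```text
11 [315.54626387 221.79791054]
-8 [315.55361598 218.89085479]
-30 [315.56238929 215.42184744]
```

View pics/f.png

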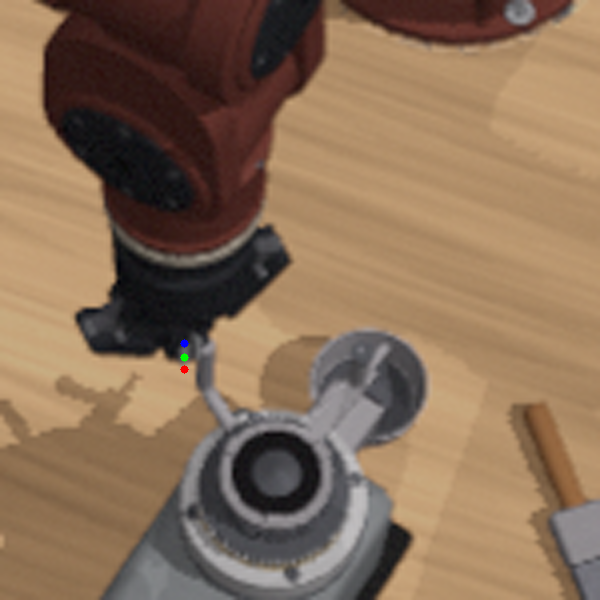

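Request:
{"method": "step_arm", "body": {"series": [[[4, 0, 1.2, 0, 0.05, 0, 0], [8.5, 0, 2, 0, 0.1, 0, 0], [13, 0, 2.5, 0, 0.15, 0, 0]]]}}

```text
time_s: 6.12
eef_pos: [0.5151, -0.0152, 0.25]
eef_rot: [0.302, -0.302, -0.639, 0.639]
force: [-0.1, 0.3, 0.0]
opening: 0.003
```

```bash
python3 - <<'E'
from h import *; from cell import observe,viewer
im,c=look("g_wrist"); o=observe(); print(pose(o)[0],o["force"],o["time_s"])
cv2.imwrite("pics/g2.png",cv2.resize(im[220:420,220:480],None,fx=3,fy=3,interpolation=cv2.INTER_CUBIC))
for phi in (216,213,210,208,206,204,202,200): print(phi,*delta(o,*tgt(phi,.0205)))
E
```

```text
[ 0.51468912 -0.01493155  0.25004295] [-0.19723285 -0.01591614  0.08776473] 6.175
216 [4.2 0.  0.9] [-0.     0.057  0.   ]
213 [8.4 0.  1.7] [-0.    0.11  0.  ]
210 [12.7  0.   2.2] [-0.     0.162  0.   ]
208 [15.6  0.   2.4] [-0.     0.197  0.   ]
206 [18.5  0.   2.5] [-0.     0.232  0.   ]
204 [21.4  0.   2.5] [-0.     0.267  0.   ]
202 [24.2  0.   2.4] [-0.     0.302  0.   ]
200 [27.1  0.   2.2] [-0.     0.337  0.   ]
```

View pics/g2.png

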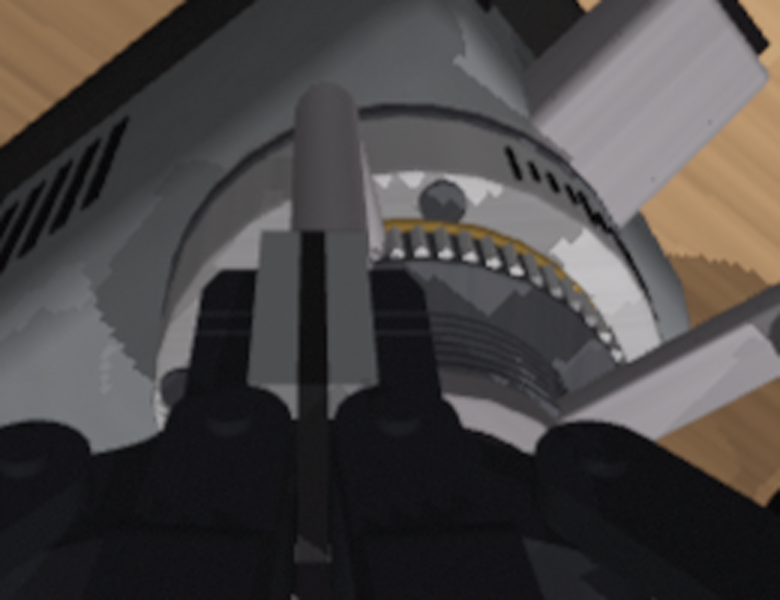

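```bash
python3 - <<'E'
from h import *; from cell import observe,viewer
o=observe()
print(*delta(o,*tgt(232.5,.034)),*delta(o,*tgt(232.5,.034,.212)))
E
```

```text
[-31.3   0.  -10. ] [-0.    -0.231  0.   ] [-31.4  38.  -10. ] [-0.    -0.231  0.   ]
```

Request:
{"method": "step_arm", "body": {"series": [[[-16, 0, -5, 0, -0.12, 0, 0], [-31, 0, -10, 0, -0.23, 0, 0], [-31, 0, -10, 0, -0.23, 0, 0], [-31, 20, -10, 0, -0.23, 0, 0], [-31, 20, -10, 0, -0.23, 0, 0]]]}}

```text
time_s: 6.8
eef_pos: [0.5412, -0.0323, 0.229]
eef_rot: [0.228, -0.226, -0.67, 0.67]
force: [-0.6, 1.4, 0.1]
opening: -0.002
```

```bash
python3 - <<'E'
from h import *; from cell import observe,viewer
im,c=look("i_wrist"); o=observe(); p,r=pose(o); print(p,o["force"],o["time_s"])
cv2.imwrite("pics/i2.png",cv2.resize(im[220:420,220:480],None,fx=3,fy=3,interpolation=cv2.INTER_CUBIC))
print(proj(c,[.5158,-.0129,.27]))
E
```

```text
[ 0.54177338 -0.03244638  0.2298637 ] [-0.75367303  0.04321411 -0.00789281] 6.85
[414.65848754 334.45495986]
```

View pics/i2.png

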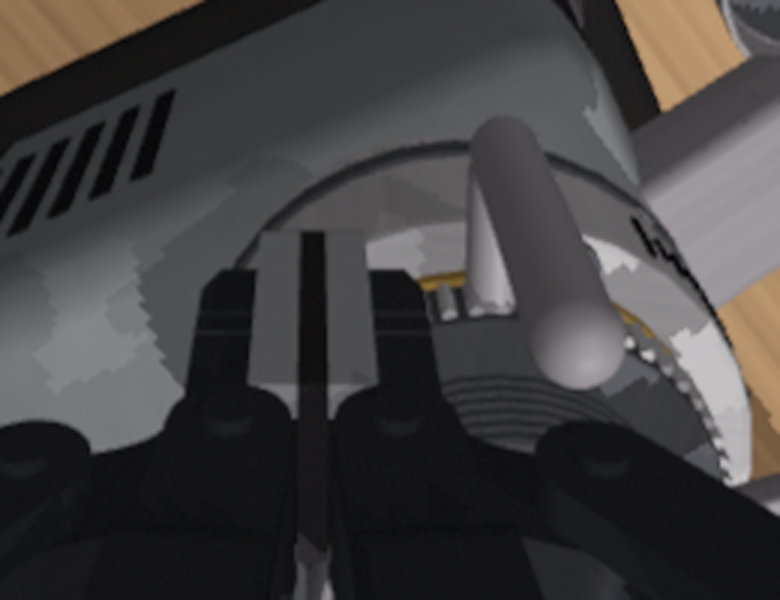

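Request:
{"method": "step_arm", "body": {"series": [[[0, 14, 0, 0, 0, 0, 0], [5, 14, 0, 0, 0, 0, 0], [8, 14, 0, 0, 0, 0, 0], [11, 14, 0, 0, 0, 0, 0]]]}}

```text
time_s: 7.35
eef_pos: [0.5338, -0.026, 0.2163]
eef_rot: [-0.226, 0.226, 0.67, -0.67]
force: [-0.4, -0.5, -0.0]
opening: -0.003
```

```bash
python3 - <<'E'
from h import *; from cell import observe,viewer
im,c=look("j_wrist"); o=observe(); p,r=pose(o); print(p,o["force"],o["time_s"])
cv2.imwrite("pics/j2.png",cv2.resize(im[220:420,220:480],None,fx=3,fy=3,interpolation=cv2.INTER_CUBIC))
for phi in (230,227,224,221,218,215,212,209,206): print(phi,*delta(o,*tgt(phi,.0205,.215)))
E
```

```text
[ 0.53351735 -0.02576811  0.21632379] [-0.63685324  0.53945944  0.30401738] 7.4
230 [5.7 1.3 1.1] [ 0.     0.047 -0.   ]
227 [10.   1.3  1.9] [ 0.     0.099 -0.   ]
224 [14.3  1.3  2.4] [ 0.     0.151 -0.   ]
221 [18.6  1.3  2.7] [ 0.     0.204 -0.   ]
218 [22.9  1.3  2.8] [ 0.     0.256 -0.   ]
215 [27.2  1.3  2.7] [ 0.     0.309 -0.   ]
212 [31.6  1.3  2.3] [ 0.     0.361 -0.   ]
209 [35.8  1.3  1.7] [ 0.     0.413 -0.   ]
206 [40.1  1.3  0.9] [ 0.     0.466 -0.   ]
```

View pics/j2.png

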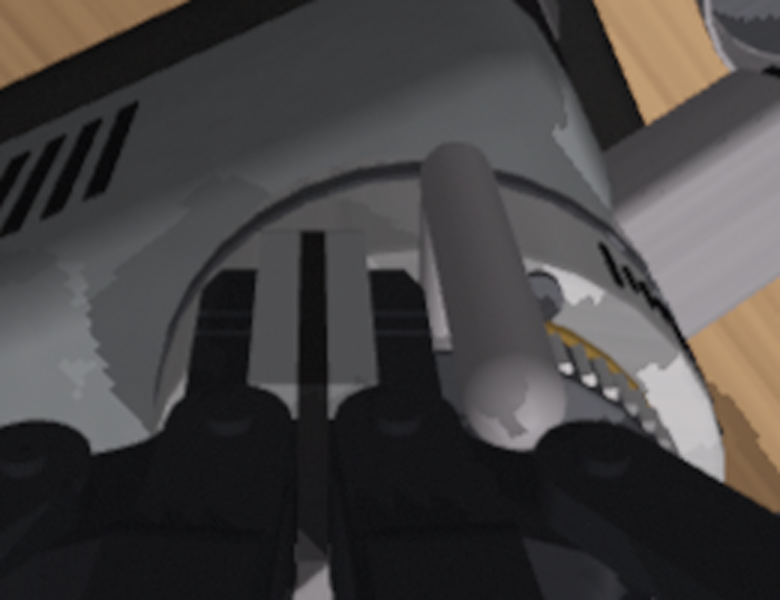

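Request:
{"method": "step_arm", "body": {"series": [[[0, -5, 0, 0, 0, 0, 0], [3, -5, 0.5, 0, 0.02, 0, 0], [6, -5, 1, 0, 0.05, 0, 0], [8, -5, 1.5, 0, 0.07, 0, 0], [10, -5, 2, 0, 0.1, 0, 0]]]}}

```text
time_s: 8.02
eef_pos: [0.5247, -0.0217, 0.2211]
eef_rot: [-0.26, 0.26, 0.658, -0.657]
force: [1.7, -0.6, 0.9]
opening: 0.002
```

```bash
python3 - <<'E'
from h import *; from cell import observe,viewer
im,c=look("k_wrist"); o=observe(); p,r=pose(o); print(p,o["force"],o["time_s"])
cv2.imwrite("pics/k2.png",cv2.resize(im[220:420,220:480],None,fx=3,fy=3,interpolation=cv2.INTER_CUBIC))
for phi in (224,221,218,215,212,209,206,204): print(phi,*delta(o,*tgt(phi,.0205,.221)))
E
```

```text
[ 0.5244855  -0.02154303  0.22105632] [ 1.41671957 -0.56589164  1.71032883] 8.075
224 [4.5 0.1 0.8] [ 0.     0.048 -0.   ]
221 [8.7 0.1 1.5] [ 0.   0.1 -0. ]
218 [13.   0.1  2.1] [ 0.     0.153 -0.   ]
215 [17.4  0.1  2.4] [ 0.     0.205 -0.   ]
212 [21.7  0.1  2.5] [ 0.     0.257 -0.   ]
209 [26.   0.1  2.3] [ 0.    0.31 -0.  ]
206 [30.3  0.1  1.9] [ 0.     0.362 -0.   ]
204 [33.2  0.1  1.6] [ 0.     0.397 -0.   ]
```

View pics/k2.png

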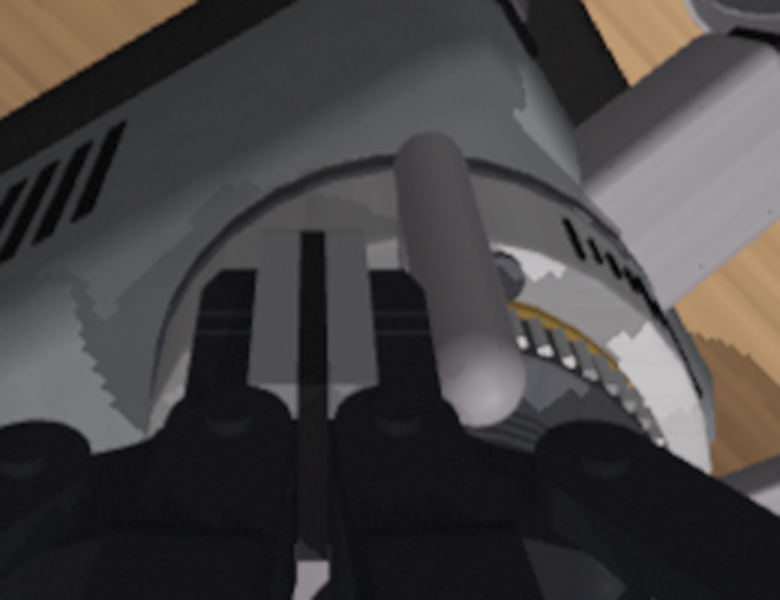

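Request:
{"method": "step_arm", "body": {"series": [[[4.5, 0, 0.8, 0, 0.048, 0, 0], [9, 0, 1.5, 0, 0.1, 0, 0], [13, 0, 2, 0, 0.153, 0, 0], [17.5, 0, 2.4, 0, 0.205, 0, 0], [21.5, 0, 2.5, 0, 0.257, 0, 0]]]}}

```text
time_s: 8.7
eef_pos: [0.5069, -0.0089, 0.2209]
eef_rot: [0.342, -0.342, -0.619, 0.619]
force: [1.1, -1.4, 1.7]
opening: -0.001
```

```bash
cat >> h.py <<'E'
def rep(n,z=.221,phis=(),d=.0205):
    from cell import observe,viewer
    im,c=look(n+"_w"); o=observe(); p,r=pose(o); print(p.round(4),"F tool",r.inv().apply(o["force"]).round(2),o["time_s"],"op",round(o["opening"]*85.4,1))
    cv2.imwrite(f"pics/{n}.png",cv2.resize(im[200:440,220:540],None,fx=2.5,fy=2.5,interpolation=cv2.INTER_CUBIC))
    for phi in phis: print(phi,*delta(o,*tgt(phi,d,z)))
    return o,c
E
python3 - <<'E'
from h import *
rep("l",phis=(212,210,208,206,204,202,200,198,196,194))
E
```

```text
[ 0.5066 -0.0086  0.2209] F tool [-0.66 -2.14  0.52] 8.75 op -0.2
212 [-0.1 -0.1 -0.4] [-0.001 -0.001  0.   ]
210 [ 2.7 -0.1  0.2] [-0.001  0.034  0.   ]
208 [ 5.5 -0.1  0.8] [-0.001  0.069  0.   ]
206 [ 8.4 -0.1  1.3] [-0.001  0.104  0.   ]
204 [11.2 -0.1  1.7] [-0.001  0.139  0.   ]
202 [14.1 -0.1  1.9] [-0.001  0.174  0.   ]
200 [17.  -0.1  2.1] [-0.001  0.209  0.   ]
198 [19.9 -0.1  2.2] [-0.001  0.244  0.   ]
196 [22.7 -0.1  2.1] [-0.001  0.279  0.   ]
194 [25.6 -0.1  2. ] [-0.001  0.313  0.   ]
```

View pics/l.png

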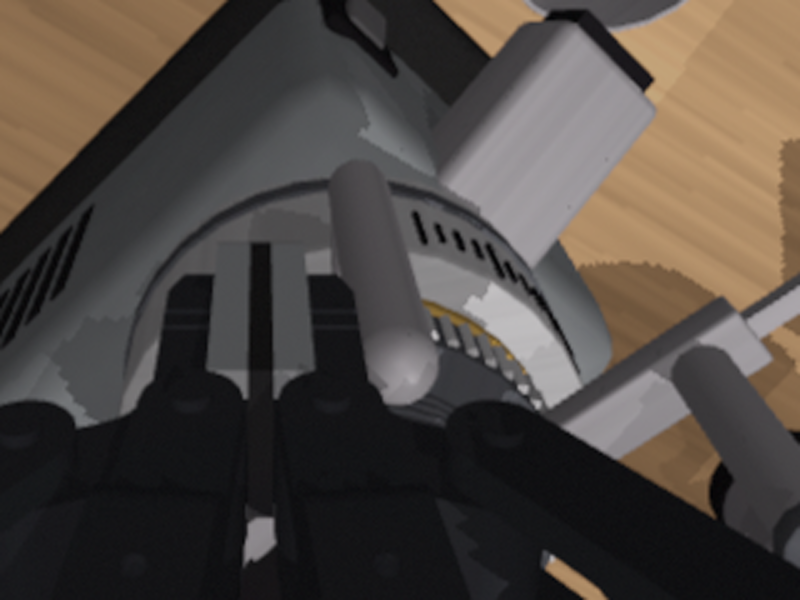

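Request:
{"method": "step_arm", "body": {"series": [[[2.7, 0, 0.2, 0, 0.035, 0, 0], [5.5, 0, 0.8, 0, 0.07, 0, 0], [8.5, 0, 1.3, 0, 0.105, 0, 0], [8.5, 0, 1.3, 0, 0.105, 0, 0]]]}}

```text
time_s: 9.25
eef_pos: [0.5012, -0.0023, 0.2208]
eef_rot: [0.374, -0.373, -0.6, 0.601]
force: [-0.3, -1.0, 1.0]
opening: 0.0
```

```bash
python3 - <<'E'
from h import *
o,c=rep("m",phis=(205,204,203,202,201,200,199,198,197,196))
from cell import observe,viewer
F=[]
for i in range(6):
    viewer.get_image("wrist"); oo=observe(); p,r=pose(oo);F.append(r.inv().apply(oo["force"]))
print(np.round(F,1))
E
```

```text
[ 0.5013 -0.0023  0.2208] F tool [-1.04  0.37  0.28] 9.3 op -0.0
205 [ 1.6 -0.2  0.5] [-0.001  0.022  0.   ]
204 [ 3.  -0.2  0.8] [-0.001  0.04   0.   ]
203 [ 4.4 -0.2  1.1] [-0.001  0.057  0.   ]
202 [ 5.8 -0.2  1.4] [-0.001  0.074  0.   ]
201 [ 7.2 -0.2  1.6] [-0.001  0.092  0.   ]
200 [ 8.7 -0.2  1.8] [-0.001  0.109  0.   ]
199 [10.1 -0.2  2. ] [-0.001  0.127  0.   ]
198 [11.5 -0.2  2.2] [-0.001  0.144  0.   ]
197 [13.  -0.2  2.3] [-0.001  0.162  0.   ]
196 [14.4 -0.2  2.4] [-0.001  0.179  0.   ]
[[ 0.4 -0.1  0.7]
 [-0.5 -0.1  0.2]
 [ 0.1  0.7  0.5]
 [ 0.1 -0.5  0.7]
 [ 0.4  0.1 -0.5]
 [-1.  -0.5  0.8]]
```

View pics/m.png

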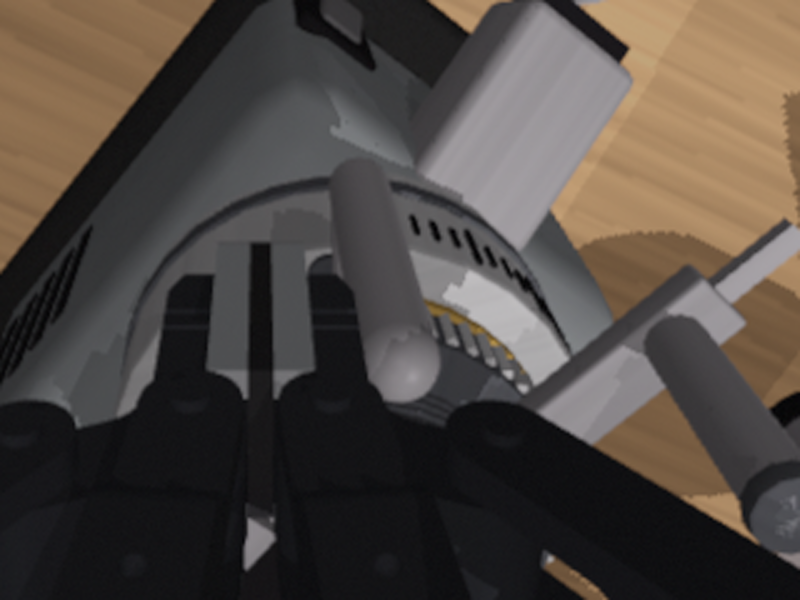

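Request:
{"method": "step_arm", "body": {"series": [[[1.6, 0, 0.5, 0, 0.022, 0, 0], [1.6, 0, 0.5, 0, 0.022, 0, 0]]]}}

```text
time_s: 9.85
eef_pos: [0.5005, -0.0011, 0.2209]
eef_rot: [-0.38, 0.38, 0.596, -0.596]
force: [0.0, -0.7, -1.2]
opening: -0.002
```

Request:
{"method": "step_arm", "body": {"series": [[[1.4, 0, 0.3, 0, 0.0175, 0, 0], [1.4, 0, 0.3, 0, 0.0175, 0, 0]]]}}

```text
time_s: 10.1
eef_pos: [0.4995, 0.0001, 0.221]
eef_rot: [0.386, -0.386, -0.593, 0.593]
force: [0.9, -1.1, -0.3]
opening: -0.001
```

Request:
{"method": "step_arm", "body": {"series": [[[1.4, 0, 0.3, 0, 0.0175, 0, 0], [1.4, 0, 0.3, 0, 0.0175, 0, 0]]]}}

```text
time_s: 10.35
eef_pos: [0.4986, 0.0013, 0.221]
eef_rot: [0.391, -0.391, -0.589, 0.589]
force: [0.4, -2.0, -0.3]
opening: 0.002
```

Request:
{"method": "step_arm", "body": {"series": [[[1.4, 0, 0.3, 0, 0.0175, 0, 0], [1.4, 0, 0.3, 0, 0.0175, 0, 0]]]}}

```text
time_s: 10.6
eef_pos: [0.4978, 0.0025, 0.221]
eef_rot: [0.396, -0.396, -0.586, 0.586]
force: [0.2, -1.1, -1.3]
opening: -0.001
```

Request:
{"method": "step_arm", "body": {"series": [[[1.4, 0, 0.3, 0, 0.0175, 0, 0], [1.4, 0, 0.3, 0, 0.0175, 0, 0]]]}}

```text
time_s: 10.85
eef_pos: [0.497, 0.0037, 0.221]
eef_rot: [0.401, -0.401, -0.582, 0.582]
force: [-0.8, -1.6, -0.7]
opening: -0.002
```

Request:
{"method": "step_arm", "body": {"series": [[[0, 0, 0, 0, 0, 0, 0]]]}}

```text
time_s: 10.98
eef_pos: [0.4971, 0.0036, 0.221]
eef_rot: [-0.401, 0.401, 0.583, -0.582]
force: [-0.2, -1.1, 0.1]
opening: -0.001
```

Request:
{"method": "step_arm", "body": {"series": [[[1.4, 0, 0.3, 0, 0.0175, 0, 0], [1.4, 0, 0.3, 0, 0.0175, 0, 0]]]}}

```text
time_s: 11.22
eef_pos: [0.4962, 0.0048, 0.221]
eef_rot: [0.406, -0.406, -0.579, 0.579]
force: [-0.7, -1.5, 0.4]
opening: -0.001
```

Request:
{"method": "step_arm", "body": {"series": [[[1.4, 0, 0.2, 0, 0.0175, 0, 0], [1.4, 0, 0.2, 0, 0.0175, 0, 0]]]}}

```text
time_s: 11.48
eef_pos: [0.4955, 0.0061, 0.221]
eef_rot: [0.411, -0.411, -0.575, 0.575]
force: [-0.1, -1.7, -0.2]
opening: -0.002
```

```bash
python3 - <<'E'
from h import *
o,c=rep("n",phis=(199,198,197,196,195,194,192,190))
q=proj(c,[.4875,.0743,.27]); print(q,(q[0]-220)*2.5,(q[1]-200)*2.5)
E
```

```text
[0.4956 0.0061 0.221 ] F tool [-2.37  0.89  1.75] 11.525 op 0.0
199 [-0.  -0.   0.6] [-0.    -0.001  0.   ]
198 [ 1.4 -0.   1. ] [-0.     0.016  0.   ]
197 [ 2.8 -0.   1.3] [-0.     0.034  0.   ]
196 [ 4.2 -0.   1.6] [-0.     0.051  0.   ]
195 [ 5.6 -0.   1.9] [-0.     0.069  0.   ]
194 [ 7.  -0.   2.1] [-0.     0.086  0.   ]
192 [ 9.9 -0.   2.5] [-0.     0.121  0.   ]
190 [12.7 -0.   2.9] [-0.     0.156  0.   ]
[513.13756882 383.94422617] 732.843922055836 459.8605654351867
```

View pics/n.png

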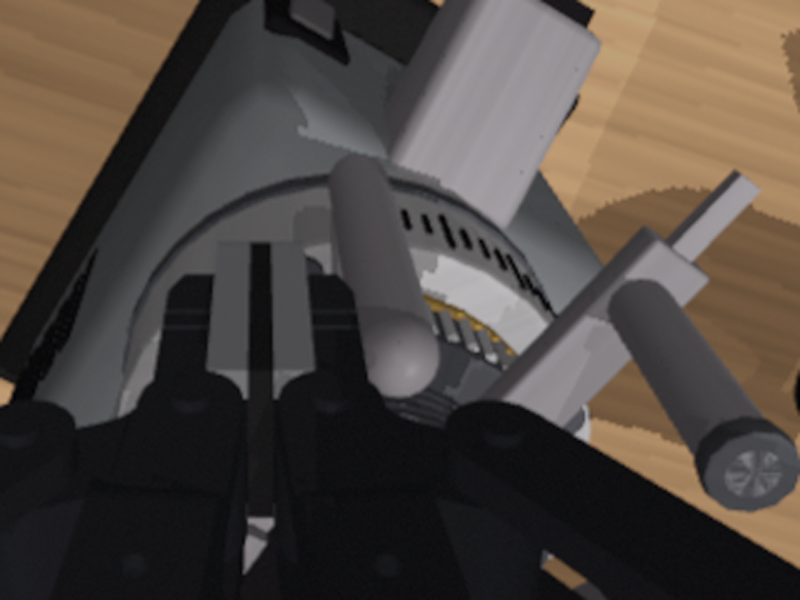

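```bash
python3 - <<'E'
from h import *; from cell import viewer
c=viewer.calibration("wrist")
def rp(u,v):
    q=atz(c,(220+u/2.5-.4,200+v/2.5-.4),.27); d=q[:2]-B; return q.round(4),np.hypot(*d).round(4),np.degrees(np.arctan2(d[1],d[0]))%360
print("set",rp(750,471)); print("ring",rp(404,358))
E
python3 - <<'E'
import cv2
a=cv2.imread("pics/c_wrist.png")[300:360,470:530]
b=cv2.imread("pics/d_wrist.png")[380:450,530:600]
cv2.imwrite("pics/cc.png",cv2.hconcat([cv2.resize(a,(400,400),interpolation=2),cv2.resize(b,(400,400),interpolation=2)]))
E
```

```text
set (array([0.4883, 0.0773, 0.27  ]), np.float64(0.08), np.float64(161.04980130811515))
ring (array([0.4869, 0.0238, 0.27  ]), np.float64(0.0818), np.float64(199.61529131444036))
```

View pics/cc.png

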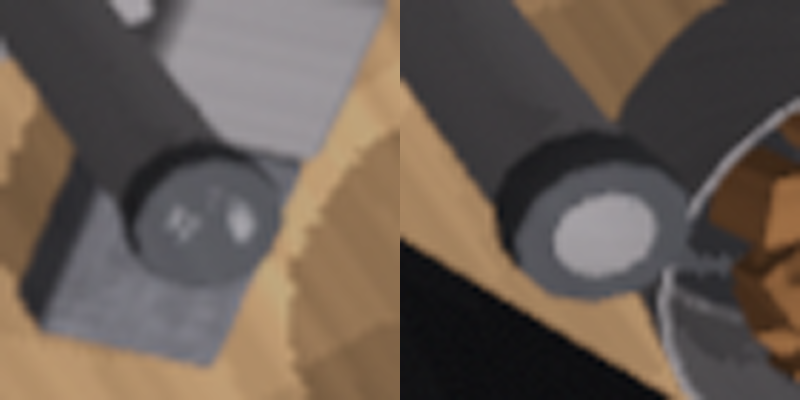

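```bash
python3 - <<'E'
from h import *; from cell import viewer,observe
c=viewer.calibration("wrist"); o=observe(); p,r=pose(o); K,Rm,t=cal(c)
C=r.inv().apply(-Rm.T@t-p); A=r.as_matrix().T@Rm.T
def at(pp,rr,uv,z=.27):
    org=pp+rr.apply(C); d=rr.as_matrix()@A@np.linalg.inv(K)@np.array([*uv,1]); q=org+d*(z-org[2])/d[2]; return q.round(4)
print(at(np.array([.54239,-.03233,.3199]),down(143.4-.2),(501.2,333)))
print(at(np.array([.5419,-.03254,.25]),down(143.4-.35),(565.9,420.2)))
E
```

```text
[0.4878 0.0782 0.27  ]
[0.4882 0.0801 0.27  ]
```

Request:
{"method": "step_arm", "body": {"series": [[[1.4, 0, 1, 0, 0.017, 0, 0], [1.4, 0, 1, 0, 0.017, 0, 0]]]}}

```text
time_s: 11.78
eef_pos: [0.4945, 0.0072, 0.221]
eef_rot: [-0.416, 0.416, 0.572, -0.572]
force: [0.8, -1.6, -1.3]
opening: -0.003
```

Request:
{"method": "step_arm", "body": {"series": [[[1.4, 0, 0.3, 0, 0.0175, 0, 0], [1.4, 0, 0.3, 0, 0.0175, 0, 0]]]}}

```text
time_s: 12.02
eef_pos: [0.4936, 0.0084, 0.221]
eef_rot: [-0.421, 0.421, 0.568, -0.568]
force: [0.0, -0.8, 0.3]
opening: -0.002
```

Request:
{"method": "step_arm", "body": {"series": [[[0, 0, 0, 0, 0, 0, 0]]]}}

```text
time_s: 12.15
eef_pos: [0.4936, 0.0083, 0.221]
eef_rot: [-0.421, 0.421, 0.568, -0.568]
force: [0.6, -1.1, -0.6]
opening: -0.001
```

Still about 1 N (loose). Continue.

Request:
{"method": "step_arm", "body": {"series": [[[1.4, 0, 0.3, 0, 0.0175, 0, 0], [1.4, 0, 0.3, 0, 0.0175, 0, 0]]]}}

```text
time_s: 12.4
eef_pos: [0.4928, 0.0096, 0.221]
eef_rot: [-0.426, 0.426, 0.564, -0.564]
force: [1.7, -1.2, 1.1]
opening: -0.002
```

Request:
{"method": "step_arm", "body": {"series": [[[1.4, 0, 0.3, 0, 0.0175, 0, 0], [1.4, 0, 0.3, 0, 0.0175, 0, 0]]]}}

```text
time_s: 12.65
eef_pos: [0.4921, 0.0109, 0.221]
eef_rot: [-0.431, 0.431, 0.561, -0.561]
force: [0.0, -1.8, -1.2]
opening: -0.003
```

Request:
{"method": "step_arm", "body": {"series": [[[1.4, 0, 0.2, 0, 0.0175, 0, 0], [1.4, 0, 0.2, 0, 0.0175, 0, 0]]]}}

```text
time_s: 12.9
eef_pos: [0.4915, 0.0121, 0.2209]
eef_rot: [0.436, -0.436, -0.557, 0.557]
force: [0.3, -1.3, 0.4]
opening: 0.002
```

Request:
{"method": "step_arm", "body": {"series": [[[1.4, 0, 0.2, 0, 0.0175, 0, 0], [1.4, 0, 0.2, 0, 0.0175, 0, 0]]]}}

```text
time_s: 13.15
eef_pos: [0.4909, 0.0135, 0.221]
eef_rot: [0.441, -0.441, -0.553, 0.553]
force: [0.3, -0.8, 1.2]
opening: -0.0
```

```bash
cat >> h.py <<'E'
def rp(c,u,v):
    q=atz(c,(220+u/2.5-.4,200+v/2.5-.4),.27); d=q[:2]-B; return q.round(4),np.hypot(*d).round(4),np.degrees(np.arctan2(d[1],d[0]))%360
E
python3 - <<'E'
from h import *
o,c=rep("q",phis=(195,194,193,192,190))
q=proj(c,[.4883,.0773,.27]); print((q[0]-220)*2.5,(q[1]-200)*2.5)
E
```

```text
[0.4909 0.0135 0.2209] F tool [-1.   -0.59  0.11] 13.2 op -0.4
195 [-2.8 -0.1 -0.5] [-0.    -0.036  0.   ]
194 [-1.5 -0.1 -0.1] [-0.    -0.019  0.   ]
193 [-0.1 -0.1  0.3] [-0.    -0.001  0.   ]
192 [ 1.3 -0.1  0.6] [-0.     0.016  0.   ]
190 [ 4.1 -0.1  1.3] [-0.     0.051  0.   ]
704.4518218957454 444.15560056060286
```

View pics/q.png

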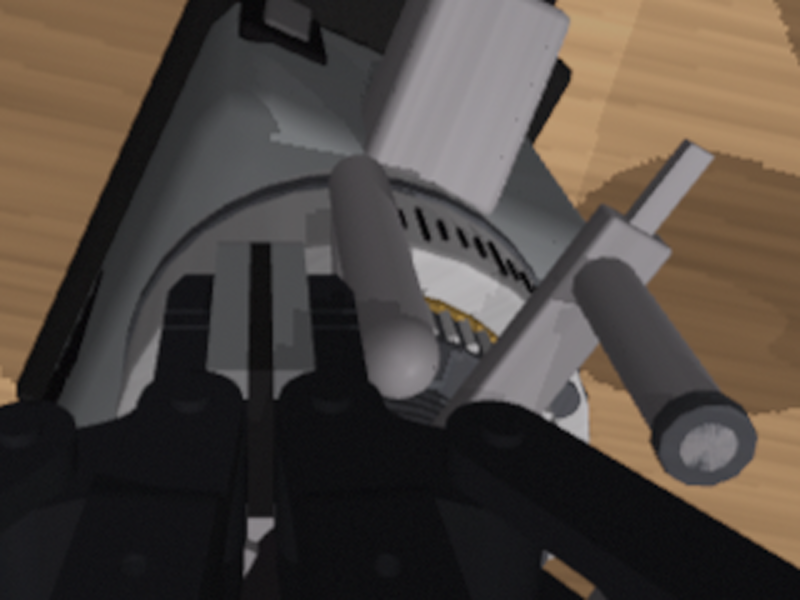

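Request:
{"method": "step_arm", "body": {"series": [[[1.4, 0, 0.5, 0, 0.0175, 0, 0], [1.4, 0, 0.5, 0, 0.0175, 0, 0]]]}}

```text
time_s: 13.45
eef_pos: [0.4903, 0.0146, 0.221]
eef_rot: [0.445, -0.445, -0.549, 0.549]
force: [-0.2, -2.7, 0.9]
opening: -0.002
```

Request:
{"method": "step_arm", "body": {"series": [[[1.4, 0, 0.3, 0, 0.0175, 0, 0], [1.4, 0, 0.3, 0, 0.0175, 0, 0]]]}}

```text
time_s: 13.7
eef_pos: [0.4897, 0.0157, 0.221]
eef_rot: [0.45, -0.45, -0.545, 0.545]
force: [0.4, -4.5, 0.7]
opening: 0.0
```

Request:
{"method": "step_arm", "body": {"series": [[[1.4, 0, 0.3, 0, 0.0175, 0, 0], [1.4, 0, 0.3, 0, 0.0175, 0, 0]]]}}

```text
time_s: 13.95
eef_pos: [0.4891, 0.0171, 0.221]
eef_rot: [0.455, -0.455, -0.541, 0.541]
force: [0.5, -4.8, 0.6]
opening: 0.004
```

Request:
{"method": "step_arm", "body": {"series": [[[-3, 0, 0, 0, 0, 0, 0], [-6, 0, 0, 0, 0, 0, 0], [-8, 0, 0, 0, 0, 0, 0], [-8, 0, 0, 0, 0, 0, 0]]]}}

```text
time_s: 14.45
eef_pos: [0.4905, 0.0093, 0.2209]
eef_rot: [-0.455, 0.455, 0.541, -0.541]
force: [0.2, -0.6, -0.5]
opening: -0.002
```

```bash
python3 - <<'E'
from h import *
o,c=rep("r")
q=proj(c,[.4883,.0773,.27]); print((q[0]-220)*2.5,(q[1]-200)*2.5)
E
```

```text
[0.4905 0.0094 0.2209] F tool [ 0.41 -0.92 -0.32] 14.5 op -0.1
737.9834637351953 431.08940025944935
```

View pics/r.png

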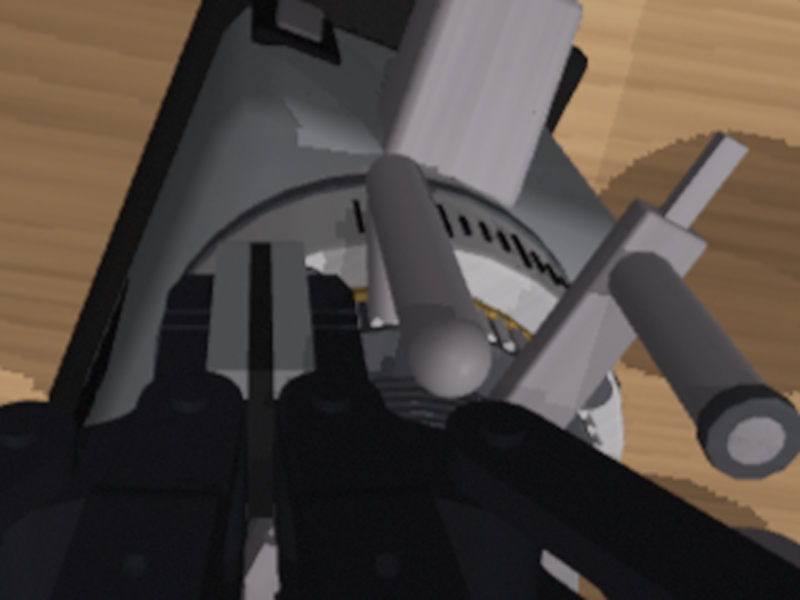

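```bash
python3 - <<'E'
import cv2
r=[]
for n,(x,y) in dict(n=(500,365),q=(482,355),r=(500,350)).items():
    im=cv2.imread(f"pics/{n}_w.png"); a=im[y:y+60,x-100-15:x-100+45]; r.append(cv2.resize(a,(260,260),interpolation=cv2.INTER_CUBIC)); print(n,x-15,y)
cv2.imwrite("pics/s.png",cv2.hconcat(r))
E
```

```text
n 485 365
q 467 355
r 485 350
```

View pics/s.png

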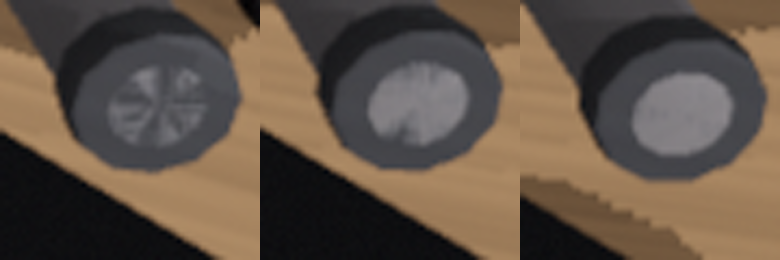

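```bash
python3 - <<'E'
from h import *; from cell import viewer,observe
c=viewer.calibration("wrist"); o=observe(); p,r=pose(o); K,Rm,t=cal(c)
C=r.inv().apply(-Rm.T@t-p); A=r.as_matrix().T@Rm.T
def at(pp,rr,uv,z=.27):
    org=pp+rr.apply(C); d=rr.as_matrix()@A@np.linalg.inv(K)@np.array([*uv,1]); q=org+d*(z-org[2])/d[2]; d=q[:2]-B; return q.round(4),np.hypot(*d).round(4),np.degrees(np.arctan2(d[1],d[0]))
M=r.as_matrix();print(np.degrees(np.arctan2(M[1,0],M[0,0])))
print(at(np.array([.4956,.0061,.221]),down(109.0),(520.7,388.3)))
print(at(np.array([.4909,.0135,.2209]),down(103.0),(502.7,378)))
print(at(p,r,(521.9,375.6)))
E
```

```text
99.92509199600292
(array([0.4881, 0.0778, 0.27  ]), np.float64(0.0804), np.float64(160.7317059558733))
(array([0.4882, 0.0777, 0.27  ]), np.float64(0.0803), np.float64(160.79225048333487))
(array([0.4892, 0.0801, 0.27  ]), np.float64(0.0802), np.float64(158.98392733064057))
```

Request:
{"method": "step_arm", "body": {"series": [[[-4, 0, 0, 0, 0, 0, 0], [-4, -30, 0, 0, 0, 0, 0], [-4, -55, 0, 0, 0, 0, 40], [-4, -55, 0, 0, 0, 0, 85]]], "force": 25}}

```text
time_s: 15.0
eef_pos: [0.4923, 0.0052, 0.2775]
eef_rot: [-0.454, 0.456, 0.542, -0.541]
force: [-0.2, -0.6, 0.2]
opening: 0.419
```

```bash
python3 - <<'E'
from h import *
o,c=rep("t")
for a in ([.4892,.0801,.27],[.488,.028,.27]):
  q=proj(c,a); print(q)
E
```

```text
[0.4917 0.0053 0.2763] F tool [-0.32  0.78  0.04] 15.05 op 43.2
[477.43161799 300.60691516]
[372.00462588 281.39868613]
```

View pics/t_w.png

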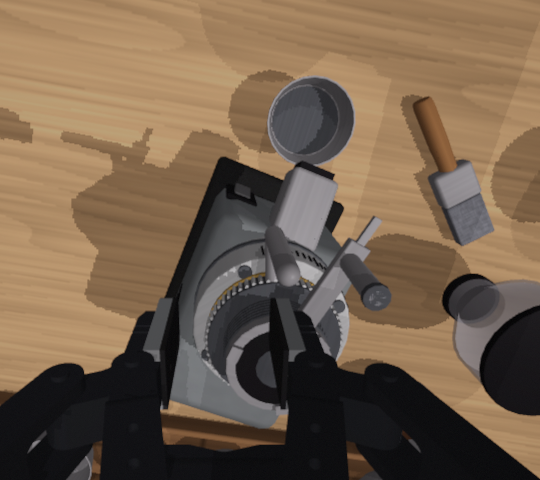

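```bash
python3 - <<'E'
from h import *; from cell import viewer,observe
c=viewer.calibration("wrist"); o=observe(); p,r=pose(o); K,Rm,t=cal(c)
C=r.inv().apply(-Rm.T@t-p); A=r.as_matrix().T@Rm.T
def at(pp,rr,uv,z=.27):
    org=pp+rr.apply(C); d=rr.as_matrix()@A@np.linalg.inv(K)@np.array([*uv,1]); q=org+d*(z-org[2])/d[2]; d=q[:2]-B; return q.round(4),np.hypot(*d).round(4),np.degrees(np.arctan2(d[1],d[0]))%360
print("ring r",at(np.array([.4905,.0094,.2209]),down(99.925),(220+452/2.5-.4,200+358/2.5-.4)))
print("ring t",at(p,r,(388,271))); print("set t",at(p,r,(477.5,296)))
S=np.array([.4892,.0801]); Rg=.0805*np.array([np.cos(np.radians(190.5)),np.sin(np.radians(190.5))])+B
print(Rg,np.linalg.norm(S-Rg))
E
```

```text
ring r (array([0.4835, 0.0349, 0.27  ]), np.float64(0.0822), np.float64(191.5423755028926))
ring t (array([0.4815, 0.0343, 0.27  ]), np.float64(0.0843), np.float64(191.66305250579958))
set t (array([0.4868, 0.0794, 0.27  ]), np.float64(0.0821), np.float64(159.98556777630273))
[0.48484798 0.03663004] 0.04368726912718164
```

```bash
python3 - <<'E'
from h import *; from cell import observe
o=observe(); print(delta(o,[.487,.0575,.277],down(84.2)))
E
```

```text
(array([52.3, -0.7, -4.4]), array([ 0.001,  0.274, -0.   ]))
```

Request:
{"method": "step_arm", "body": {"series": [[[15, -0.7, -1, 0, 0.09, 0, 85], [30, -0.7, -2.5, 0, 0.18, 0, 85], [45, -0.7, -4, 0, 0.274, 0, 85], [52.3, -0.7, -4.4, 0, 0.274, 0, 85], [52.3, -0.7, -4.4, 0, 0.274, 0, 85]]]}}

```text
time_s: 15.68
eef_pos: [0.4862, 0.0579, 0.2761]
eef_rot: [0.524, -0.524, -0.475, 0.475]
force: [-0.1, 0.4, -1.1]
opening: 0.995
```

```bash
python3 - <<'E'
from h import *; from cell import observe
o,c=rep("u"); print(delta(o,[.487,.0575,.205],down(84.2)))
E
```

```text
[0.4864 0.0576 0.2763] F tool [-0.45  0.2   0.09] 15.725 op 84.9
(array([-0. , 71.3, -0.7]), array([-0.001,  0.002, -0.   ]))
```

View pics/u_w.png

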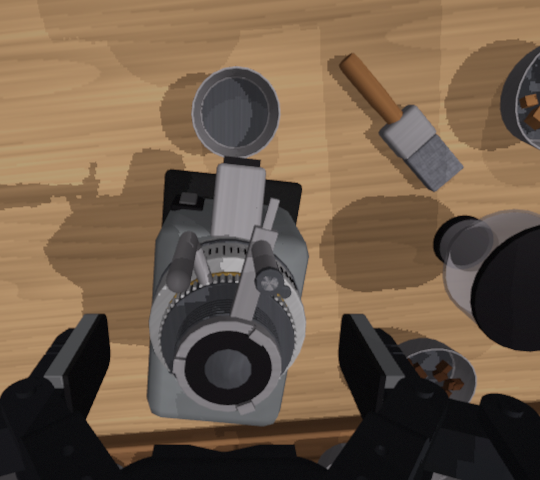

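Request:
{"method": "step_arm", "body": {"series": [[[0, 30, -0.7, 0, 0, 0, 85], [0, 55, -0.7, 0, 0, 0, 85], [0, 71, -0.7, 0, 0, 0, 85], [0, 71, -0.7, 0, 0, 0, 85]]]}}

```text
time_s: 16.23
eef_pos: [0.4864, 0.0572, 0.2047]
eef_rot: [0.525, -0.524, -0.474, 0.475]
force: [-0.2, -0.1, 0.2]
opening: 1.0
```

```bash
python3 - <<'E'
from h import *; from cell import observe
o,c=rep("v"); print(delta(o,[.487,.0575,.205],down(84.2)))
E
```

```text
[0.4871 0.0572 0.2056] F tool [-0.01 -0.59 -0.08] 16.275 op 85.3
(array([0.3, 0.6, 0.1]), array([-0.001,  0.001, -0.   ]))
```

View pics/v_w.png

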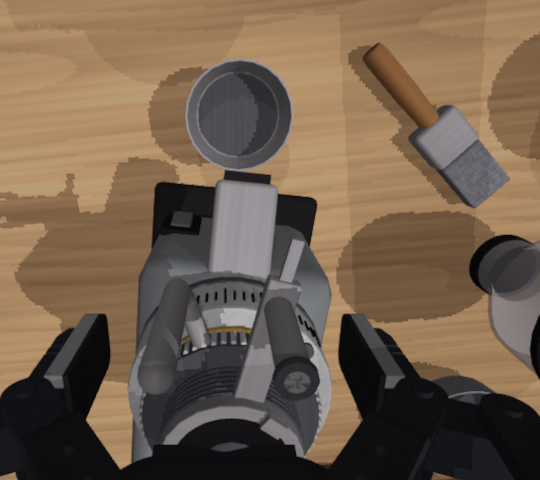

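Request:
{"method": "step_arm", "body": {"series": [[[0, 0, 0, 0, 0, 0, 75], [0, 0, 0, 0, 0, 0, 68], [0, 0, 0, 0, 0, 0, 66], [0, 0, 0, 0, 0, 0, 66]]]}}

```text
time_s: 16.77
eef_pos: [0.4873, 0.0577, 0.2058]
eef_rot: [-0.524, 0.525, 0.474, -0.474]
force: [-0.0, 0.3, -0.7]
opening: 0.772
```

```bash
cat >> h.py <<'E'
def zoomset(n):
    # crop 60x60 around expected setting and ring tops
    from cell import viewer,observe
    im=viewer.get_image("wrist"); c=viewer.calibration("wrist"); o=observe(); p,r=pose(o)
    print("tcp",p.round(4),"F tool",r.inv().apply(o["force"]).round(2),"t",o["time_s"],"op",round(o["opening"]*85.4,2))
    out=[]
    for w in ([.4885,.0785,.27],[.4845,.0355,.27]):
        q=proj(c,w).round().astype(int); x,y=q[0]-32,q[1]-32; print("crop org",x,y)
        out.append(cv2.resize(im[y:y+64,x:x+64],(384,384),interpolation=cv2.INTER_CUBIC))
    cv2.imwrite(f"pics/{n}.png",cv2.hconcat(out)); cv2.imwrite(f"pics/{n}_w.png",im[:,100:])
E
python3 - <<'E'
from h import *; zoomset("w")
E
```

```text
tcp [0.4873 0.0577 0.2058] F tool [-0.55 -0.91 -0.  ] t 16.825 op 65.87
crop org 358 344
crop org 218 345
```

View pics/w.png

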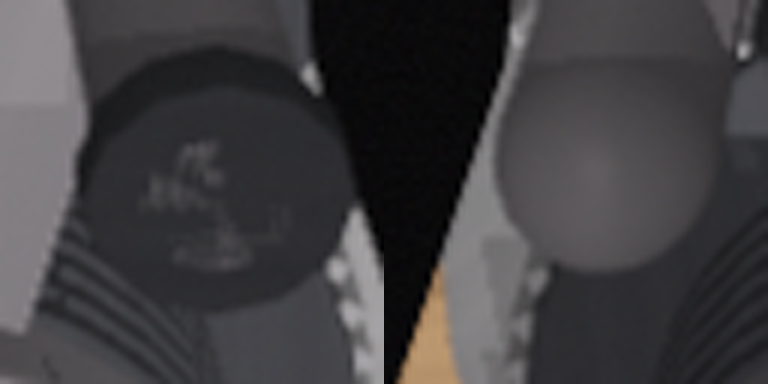

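View pics/w_w.png

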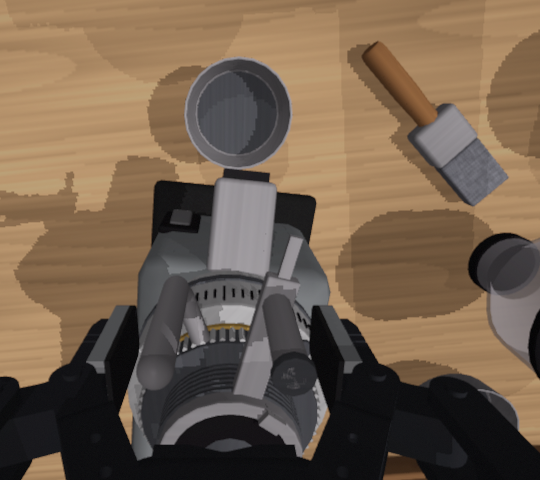

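```bash
cat >> h.py <<'E'
def px(u,v,z=.27):
    from cell import viewer,observe
    c=viewer.calibration("wrist"); o=observe(); p,r=pose(o)
    q=atz(c,(u,v),z); d=q[:2]-B
    print("px",u,v,"->",q[:2].round(4),"rad",np.hypot(*d).round(4),"ang",(np.degrees(np.arctan2(d[1],d[0]))%360).round(2),"tool",(r.inv().apply(q-p)*1000).round(1))
E
python3 - <<'E'
from h import *; px(393.9,376.6); px(255,372)
E
```

```text
px 393.9 376.6 -> [0.4888 0.0795] rad 0.0803 ang 159.41 tool [ 21.9 -64.2   0.6]
px 255 372 -> [0.4829 0.0374] rad 0.0823 ang 189.72 tool [-20.6 -64.2   2.4]
```

Request:
{"method": "step_arm", "body": {"series": [[[-2, 0, 0, 0, 0, 0, 66], [-4, 0, 0, 0, 0, 0, 66], [-4, 0, 0, 0, 0, 0, 66]]]}}

```text
time_s: 17.2
eef_pos: [0.4868, 0.0535, 0.2057]
eef_rot: [0.525, -0.525, -0.474, 0.474]
force: [-0.1, 0.4, -0.2]
opening: 0.771
```

Request:
{"method": "step_arm", "body": {"series": [[[-0.7, 0, 0, 0, 0, 0, 66], [-0.7, 0, 0, 0, 0, 0, 66]]]}}

```text
time_s: 17.45
eef_pos: [0.4867, 0.053, 0.2056]
eef_rot: [0.525, -0.525, -0.474, 0.474]
force: [0.5, 0.5, 0.8]
opening: 0.776
```

Request:
{"method": "step_arm", "body": {"series": [[[-0.7, 0, 0, 0, 0, 0, 66], [-0.7, 0, 0, 0, 0, 0, 66]]]}}

```text
time_s: 17.7
eef_pos: [0.4867, 0.0523, 0.2057]
eef_rot: [-0.525, 0.525, 0.474, -0.474]
force: [-0.2, -0.1, 1.1]
opening: 0.773
```

```bash
python3 - <<'E'
from h import *; zoomset("x")
E
```

```text
tcp [0.4867 0.0523 0.2057] F tool [ 0.16 -0.93 -0.47] t 17.75 op 65.8
crop org 376 344
crop org 235 345
```

View pics/x.png

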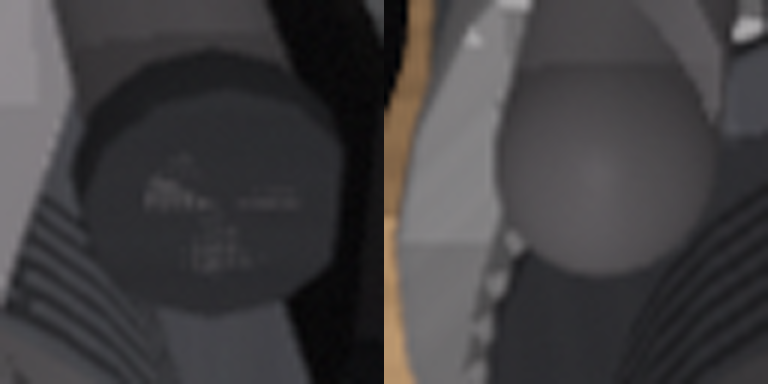

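Request:
{"method": "step_arm", "body": {"series": [[[-0.6, 0, 0, 0, 0, 0, 66], [-0.6, 0, 0, 0, 0, 0, 66]]]}}

```text
time_s: 18.0
eef_pos: [0.4867, 0.0522, 0.2056]
eef_rot: [0.525, -0.524, -0.475, 0.474]
force: [-0.1, 4.3, -0.2]
opening: 0.772
```

Request:
{"method": "step_arm", "body": {"series": [[[-0.6, 0, 0, 0, 0, 0, 66], [-0.6, 0, 0, 0, 0, 0, 66]]]}}

```text
time_s: 18.25
eef_pos: [0.4864, 0.0516, 0.2057]
eef_rot: [0.525, -0.524, -0.474, 0.474]
force: [0.3, 5.7, 0.1]
opening: 0.768
```

```bash
python3 - <<'E'
from h import *; zoomset("y")
E
```

```text
tcp [0.4865 0.0516 0.2057] F tool [4.66 0.43 0.64] t 18.3 op 65.69
crop org 379 345
crop org 238 346
```

View pics/y.png

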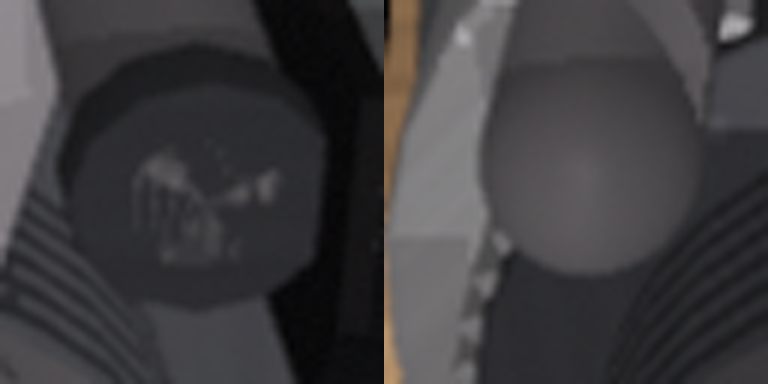

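Request:
{"method": "step_arm", "body": {"series": [[[-0.7, 0, 0, 0, 0, 0, 66], [-0.7, 0, 0, 0, 0, 0, 66]]]}}

```text
time_s: 18.55
eef_pos: [0.4862, 0.0509, 0.2056]
eef_rot: [0.525, -0.524, -0.474, 0.474]
force: [-1.1, 5.8, 0.9]
opening: 0.775
```

```bash
python3 - <<'E'
from h import *; zoomset("z")
E
```

```text
tcp [0.4862 0.051  0.2056] F tool [ 4.53 -0.    1.24] t 18.6 op 66.05
crop org 381 345
crop org 240 346
```

View pics/z.png

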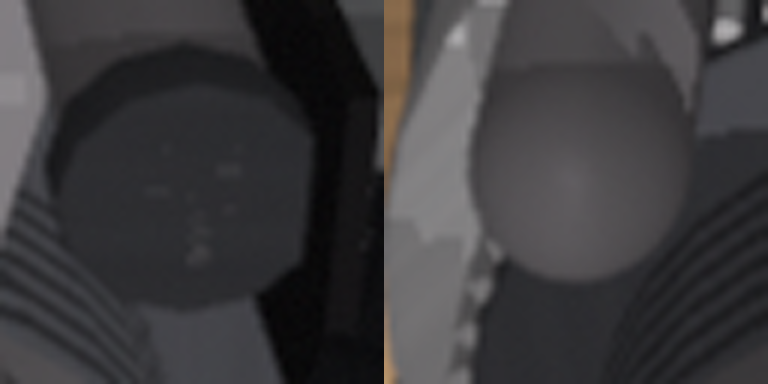

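```bash
python3 - <<'E'
from h import *; px(411.3,377.4); px(240+(580-384)/6-.4,346+27.5)
E
```

```text
px 411.3 377.4 -> [0.4885 0.078 ] rad 0.0801 ang 160.5 tool [ 27.2 -64.4   0.4]
px 272.2666666666667 373.5 -> [0.4827 0.0358] rad 0.0827 ang 190.8 tool [-15.3 -64.4   1.9]
```

Request:
{"method": "step_arm", "body": {"series": [[[-0.4, 0, 0, 0, 0, 0, 66], [-0.4, 0, 0, 0, 0, 0, 66]]]}}

```text
time_s: 18.85
eef_pos: [0.486, 0.0506, 0.2056]
eef_rot: [0.525, -0.524, -0.474, 0.474]
force: [-1.0, 6.4, 0.6]
opening: 0.772
```

Request:
{"method": "step_arm", "body": {"series": [[[1, 0, 0, 0, 0, 0, 65], [1.7, 0, 0, 0, 0, 0, 63.5], [2.5, 0, 0, 0, 0, 0, 62], [3.5, 0, 0, 0, 0, 0, 60], [3.5, 0, 0, 0, 0, 0, 60]]], "force": 25}}

```text
time_s: 19.48
eef_pos: [0.4868, 0.0533, 0.2056]
eef_rot: [-0.524, 0.525, 0.474, -0.474]
force: [0.1, 0.5, -0.7]
opening: 0.705
```

```bash
python3 - <<'E'
from h import *; zoomset("A")
E
```

```text
tcp [0.4868 0.0533 0.2056] F tool [-0.2  -0.31 -1.04] t 19.525 op 59.44
crop org 373 344
crop org 232 346
```

View pics/A.png

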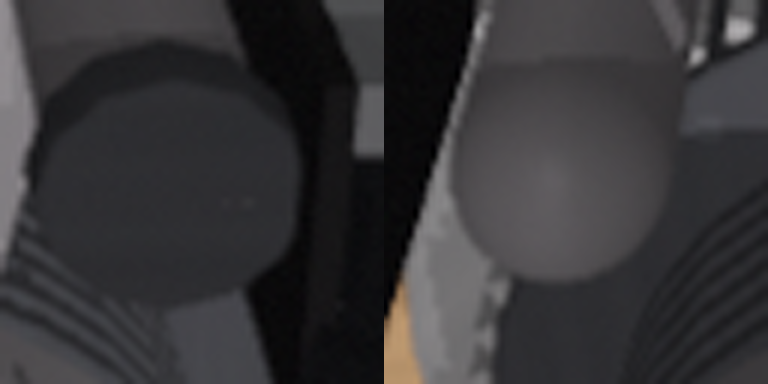

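View pics/A_w.png

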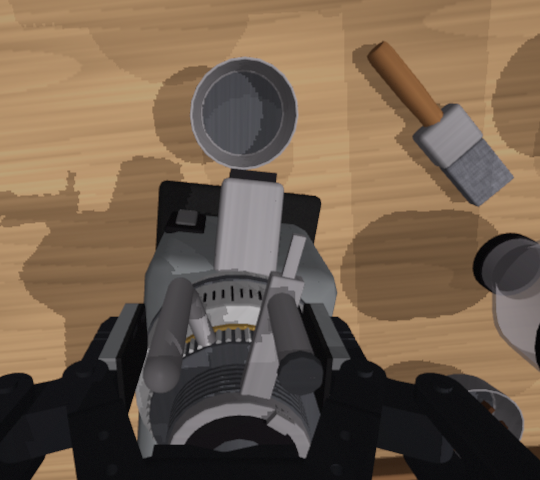

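```bash
python3 - <<'E'
from h import *; px(400.9,376.1); px(232+(562-384)/6-.4,346+28)
E
```

```text
px 400.9 376.1 -> [0.4882 0.0773] rad 0.0801 ang 161.06 tool [ 24.  -64.4   0.9]
px 261.2666666666667 374 -> [0.4831 0.0349] rad 0.0825 ang 191.48 tool [-18.7 -64.4   1.7]
```

Request:
{"method": "step_arm", "body": {"series": [[[0.5, 0, 0, 0, 0, 0, 58.5], [1, 0, 0, 0, 0, 0, 57.5], [1.5, 0, 0, 0, 0, 0, 56.5], [2, 0, 0, 0, 0, 0, 55.5], [2, 0, 0, 0, 0, 0, 55.5]]]}}

```text
time_s: 20.15
eef_pos: [0.487, 0.0552, 0.2057]
eef_rot: [-0.524, 0.525, 0.474, -0.474]
force: [0.2, -1.7, 0.7]
opening: 0.649
```

```bash
python3 - <<'E'
from h import *; zoomset("C")
E
```

```text
tcp [0.487  0.0552 0.2057] F tool [-2.35  0.34 -0.2 ] t 20.2 op 55.38
crop org 366 344
crop org 226 345
```

View pics/C.png

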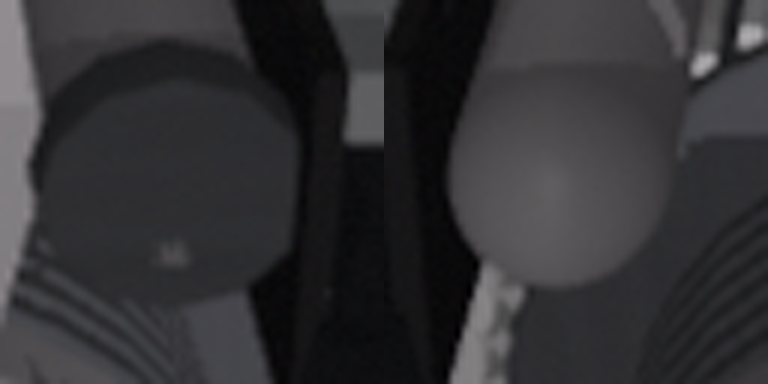

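Request:
{"method": "step_arm", "body": {"series": [[[-0.3, 0, 0, 0, 0, 0, 55], [-0.3, 0, 0, 0, 0, 0, 54.8], [-0.3, 0, 0, 0, 0, 0, 54.8]]]}}

```text
time_s: 20.58
eef_pos: [0.487, 0.0553, 0.2058]
eef_rot: [0.525, -0.525, -0.474, 0.474]
force: [-1.0, 0.6, 2.8]
opening: 0.64
```

```bash
python3 - <<'E'
from h import *; px(393.6,376)
from cell import observe,viewer
for i in range(3):
    viewer.get_image("wrist"); o=observe(); p,r=pose(o); print(r.inv().apply(o["force"]).round(2),o["opening"]*85.4,p.round(4))
E
```

```text
px 393.6 376 -> [0.4883 0.0771] rad 0.0799 ang 161.19 tool [ 21.8 -64.2   0.9]
[ 0.4  -2.93  1.51] 55.22408719049511 [0.487  0.0553 0.2058]
[-0.49 -3.3   0.94] 54.86353159552301 [0.487  0.0553 0.2058]
[ 0.44 -3.39  0.26] 54.81919177992422 [0.487  0.0553 0.2058]
```

Request:
{"method": "step_arm", "body": {"series": [[[0.4, 0, 0, 0, 0, 0, 54], [0.6, 0, 0, 0, 0, 0, 53.6], [0.6, 0, 0, 0, 0, 0, 53.6]]]}}

```text
time_s: 21.1
eef_pos: [0.487, 0.0557, 0.206]
eef_rot: [-0.524, 0.525, 0.474, -0.474]
force: [-2.3, 0.4, 5.0]
opening: 0.63
```

```bash
python3 - <<'E'
from h import *; zoomset("D")
E
```

```text
tcp [0.487  0.0557 0.206 ] F tool [ 0.3  -5.64  2.2 ] t 21.15 op 53.67
crop org 365 344
crop org 224 345
```

View pics/D.png

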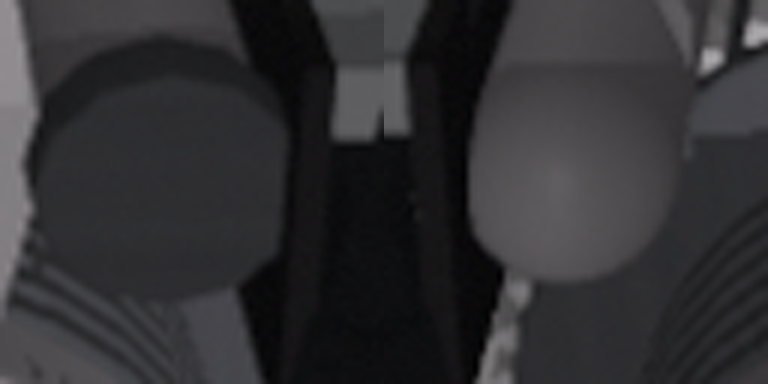

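Request:
{"method": "step_arm", "body": {"series": [[[0.5, -0.3, -0.2, 0, 0, 0, 52.6], [1, -0.6, -0.4, 0, 0, 0, 51.6], [1, -0.6, -0.4, 0, 0, 0, 51.6]]]}}

```text
time_s: 21.52
eef_pos: [0.487, 0.0564, 0.2064]
eef_rot: [-0.525, 0.525, 0.474, -0.475]
force: [-3.9, -0.9, 5.7]
opening: 0.608
```

```bash
python3 - <<'E'
from h import *; px(391.2,375.5); zoomset("E")
E
```

```text
px 391.2 375.5 -> [0.4886 0.0776] rad 0.0799 ang 160.79 tool [ 21.2 -63.6   0.6]
tcp [0.487  0.0564 0.2064] F tool [-0.78 -6.24  3.54] t 21.575 op 52.08
crop org 362 343
crop org 222 344
```

View pics/E.png

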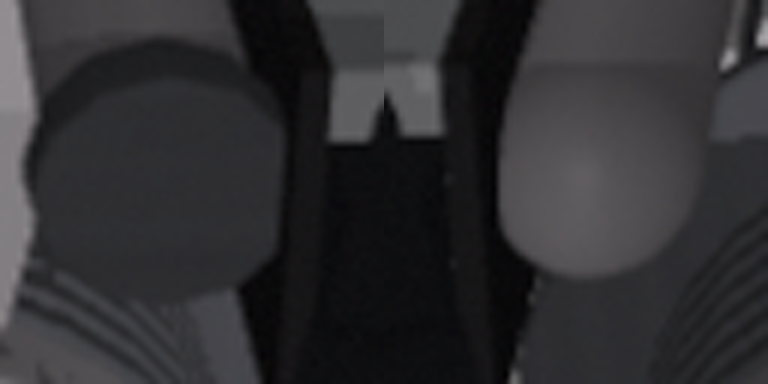

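Request:
{"method": "step_arm", "body": {"series": [[[0.5, -0.4, -0.3, 0, 0, 0, 50.6], [1, -0.8, -0.6, 0, 0, 0, 49.6], [1, -0.8, -0.6, 0, 0, 0, 49.6]]]}}

```text
time_s: 21.95
eef_pos: [0.4869, 0.057, 0.2068]
eef_rot: [0.525, -0.524, -0.473, 0.475]
force: [-6.0, -2.2, 6.1]
opening: 0.585
```

```bash
python3 - <<'E'
from h import *; px(387.9,374.5); zoomset("F")
E
```

```text
px 387.9 374.5 -> [0.4884 0.0773] rad 0.0799 ang 161.02 tool [ 20.2 -63.2   0.6]
tcp [0.4868 0.057  0.2068] F tool [-2.57 -5.46  6.43] t 22.0 op 50.02
crop org 360 342
crop org 220 343
```

View pics/F.png

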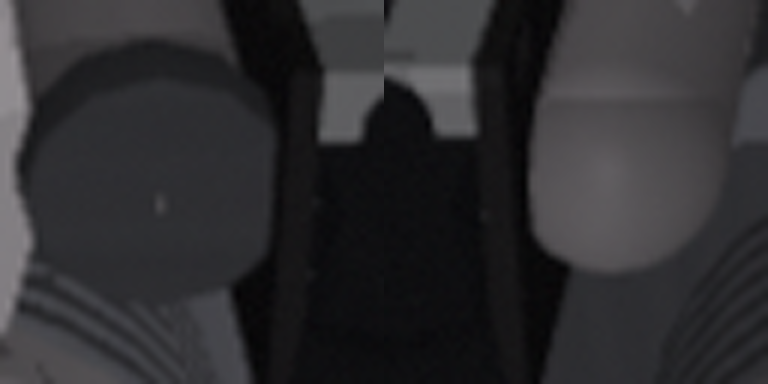

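Request:
{"method": "step_arm", "body": {"series": [[[0, -0.3, 0.5, 0, 0, 0, 49], [0.2, -0.6, 1, 0, 0, 0, 48.4], [0.2, -0.6, 1, 0, 0, 0, 48.4]]]}}

```text
time_s: 22.38
eef_pos: [0.4866, 0.0574, 0.2072]
eef_rot: [0.525, -0.525, -0.473, 0.475]
force: [-4.0, -3.9, -1.3]
opening: 0.571
```

```bash
python3 - <<'E'
from h import *; zoomset("G")
E
```

```text
tcp [0.4866 0.0574 0.2072] F tool [-4.19  1.02  3.27] t 22.425 op 48.43
crop org 358 342
crop org 219 343
```

View pics/G.png

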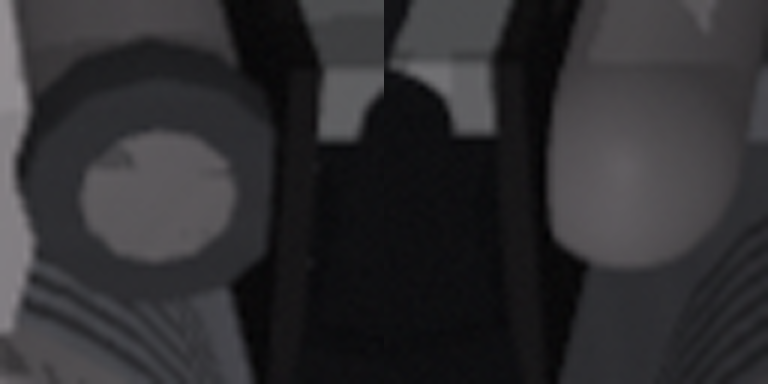

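```bash
python3 - <<'E'
from h import *; px(382.5,372.8); px(219+(645-384)/6-.4,343+27)
E
```

```text
px 382.5 372.8 -> [0.4877 0.0761] rad 0.0803 ang 162.01 tool [ 18.6 -62.8   0.9]
px 262.1 370 -> [0.4829 0.0391] rad 0.082 ang 188.55 tool [-18.7 -62.7   2. ]
```

Request:
{"method": "step_arm", "body": {"series": [[[-0.4, 0, 0.3, 0, 0, 0, 48.2], [-0.4, 0, 0.3, 0, 0, 0, 48]]]}}

```text
time_s: 22.68
eef_pos: [0.4866, 0.0575, 0.2073]
eef_rot: [0.525, -0.524, -0.474, 0.474]
force: [-1.9, -2.9, -3.3]
opening: 0.564
```

```bash
python3 - <<'E'
from h import *; zoomset("H")
E
```

```text
tcp [0.4866 0.0575 0.2073] F tool [-2.2   3.99  2.08] t 22.725 op 48.32
crop org 358 342
crop org 219 343
```

View pics/H.png

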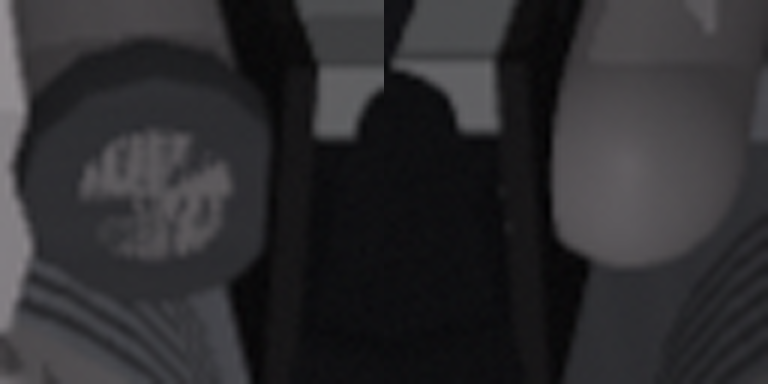

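View pics/H_w.png

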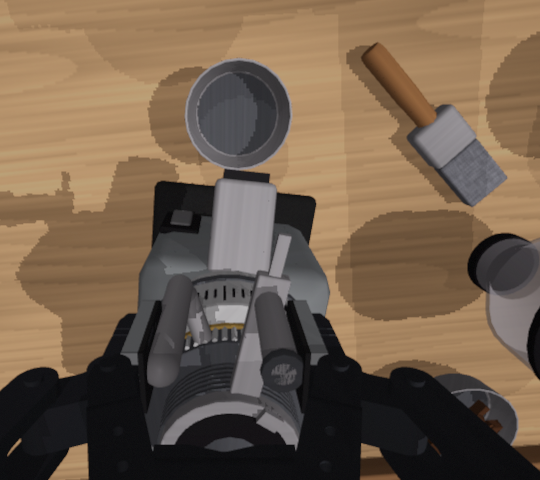

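Request:
{"method": "step_arm", "body": {"series": [[[-0.4, 0, 0, 0, 0, 0, 49.5], [-0.4, 0, 0, 0, 0, 0, 53], [-0.4, 0, 0, 0, 0, 0, 60], [-0.4, 0, 0, 0, 0, 0, 66], [-0.4, 0, 0, 0, 0, 0, 66]]]}}

```text
time_s: 23.35
eef_pos: [0.4871, 0.0573, 0.2078]
eef_rot: [-0.524, 0.525, 0.474, -0.474]
force: [0.3, -0.3, 0.6]
opening: 0.774
```

```bash
python3 - <<'E'
from h import *; zoomset("I")
E
```

```text
tcp [0.4871 0.0573 0.2078] F tool [-0.18 -0.34 -0.81] t 23.4 op 65.96
crop org 359 340
crop org 220 341
```

View pics/I.png

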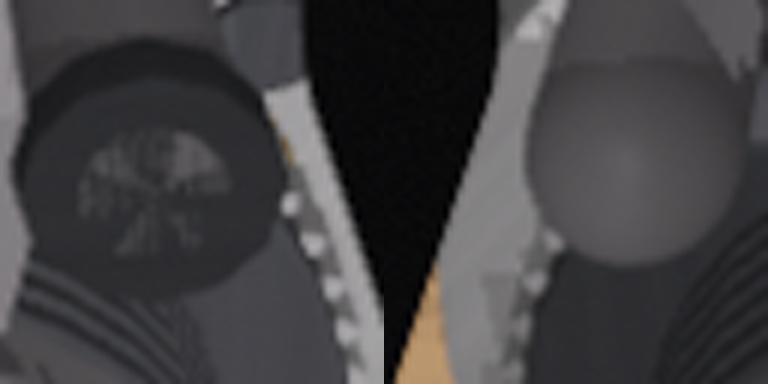

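```bash
python3 - <<'E'
from h import *; px(383.9,371.3); px(261.4,368)
E
```

```text
px 383.9 371.3 -> [0.4879 0.0764] rad 0.0801 ang 161.75 tool [ 19.1 -62.2   1.1]
px 261.4 368 -> [0.4828 0.0386] rad 0.0821 ang 188.86 tool [-19.  -62.2   2.3]
```

```bash
python3 - <<'E'
from h import *; from cell import observe
o=observe(); print(delta(o,[.4864,.0576,.2763],down(84.2)))
E
```

```text
(array([  0.3, -68.5,   0.7]), array([0.   , 0.001, 0.   ]))
```

Request:
{"method": "step_arm", "body": {"series": [[[0, 0, 0, 0, 0, 0, 80], [0, -20, 0, 0, 0, 0, 85], [0, -45, 0, 0, 0, 0, 85], [0, -68.5, 0.7, 0, 0, 0, 85], [0, -68.5, 0.7, 0, 0, 0, 85]]]}}

```text
time_s: 24.02
eef_pos: [0.4872, 0.0573, 0.2776]
eef_rot: [-0.524, 0.525, 0.475, -0.473]
force: [-0.4, -0.3, -0.2]
opening: 0.994
```

```bash
python3 - <<'E'
from h import *; o,c=rep("J")
a=cv2.imread("pics/u_w.png")[200:320,140:220+80]; b=cv2.imread("pics/J_w.png")[200:320,140:300]
cv2.imwrite("pics/uJ.png",cv2.vconcat([cv2.resize(x,None,fx=5,fy=5,interpolation=cv2.INTER_CUBIC)[:300] if 0 else cv2.resize(x[40:100],None,fx=5,fy=5,interpolation=cv2.INTER_CUBIC) for x in (a,b)]))
E
```

```text
[0.4866 0.0572 0.2764] F tool [-1.25  0.32  0.46] 24.075 op 84.8
```

View pics/uJ.png

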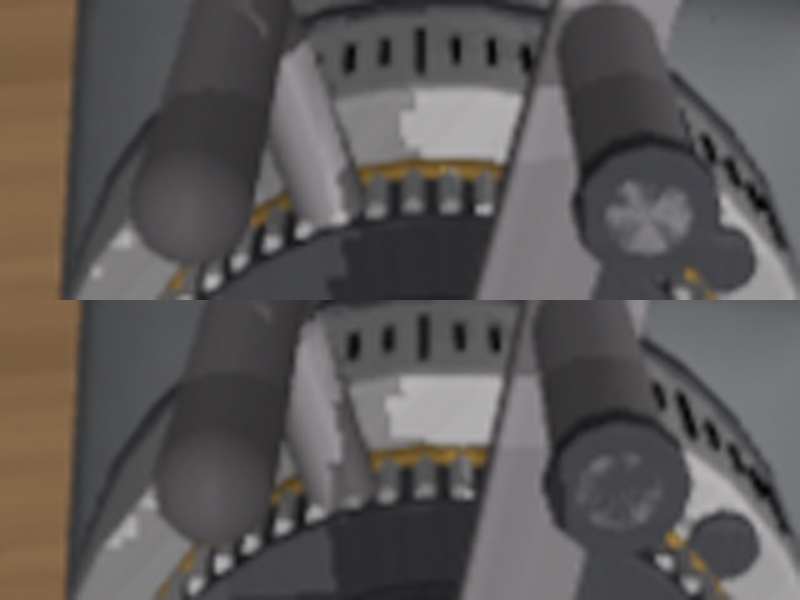

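Request:
{"method": "step_arm", "body": {"series": [[[0, -30, 0, 0, 0, 0, 85], [0, -50, 0, 0, 0, 0, 85], [0, -50, 0, 0, 0, 0, 85], [0, -50, 0, 0, 0, 0, 85]]]}}

```text
time_s: 24.58
eef_pos: [0.4857, 0.0573, 0.3247]
eef_rot: [0.525, -0.524, -0.474, 0.475]
force: [0.8, 0.4, -0.5]
opening: 0.997
```

```bash
python3 - <<'E'
from cell import job,observe
o=observe(); print(o["eef_pos"],o["force"],o["time_s"]); print(job.hand_in())
E
```

```text
[0.48569929 0.05725402 0.32473949] [ 0.83881279  0.4061732  -0.51011242] 24.575
the job is handed in; nothing more can be done
None
```

The lock ring looks tight and the job is handed in at about 25 s, but the setting arm did not stay still throughout: it crept about 2–2.5 mm while I was feeling for the seat. I swung the ring lever clockwise with closed fingers until the push rose from about 1 N to 4.8 N. I then squeezed the two posts together with the grip set at 25 N, opened, and lifted clear.

**Last checks (estimated from the wrist images):**
- **Wedge:** the posts closed by about 4–5 mm from the seat, which is roughly 0.055–0.065 rad of wedge against the 0.03 rad needed. I did not drive it to a confirmed flat stop.
- **Post spacing:** about 38 mm, under the 58 mm limit.
- **Setting post:** about 0.5–1.5 mm from where it started, good to about 0.5 mm, against the 3.5 mm limit. My views did not fully agree: the early overhead/side fix put the post about 3 mm off the wrist readings, so I relied on the wrist readings compared with each other.
- **Robot:** clear of everything, with force readings near zero.

**What went wrong on the way:**
- **Creep while finding the seat:** I pushed about one step too far. I nudged the arm back before squeezing, and it then shifted about 1 mm the other way as the posts closed.
- **Fingertip position:** in the images the fingertips sat about 40 mm further back than the interface text says. My first pass went over the ring post without touching it, so I worked from the images after that.

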